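# Sieve the mixed nuts and vacuum-pack the walnuts

## Task

Lift the sieve of mixed nuts off the tub by its handle and shake it side to side over the tub until every hazelnut has dropped through into the tub (do not pick hazelnuts out of the sieve with the fingers); only then empty the walnuts left in the sieve into the square canister, gather any walnuts lying on the worktop into the canister too, and lay the empty sieve back level across the middle of the tub. Once all walnuts are in, seat the vacuum lid fully on the canister and give its red pump two full strokes, each right down to the stop and back up. Leave the tin, the spice jar and the pepper mill where they stand.

Things in the scene. Friction and masses are not known exactly. Their poses are not given: they have to be found in the camera images.
- tub: white plastic catch tub, open on top, outside 172 (x) x 228 (y) x 70 mm high, walls and floor 4 mm, 0.9 kg, loose; origin at the centre of its underside, z up. The sieve starts lying across it, resting on its two long rims (at x = -84 and +84 mm)
- sieve: steel slotted nut sieve: a shallow pan with an overhead handle, about 0.45 kg. Origin at the centre of its underside, z up; -x is the pouring end, y sideways. Side and back walls (y = -74, +74, x = 78 mm) 42 mm high. Two runners under the sides (y = -74, +74 mm, x from -112 to +112 mm, bottom at z = 0) rest on the tub's rims, so on the tub the sieve's origin is 70 mm above the tub's
- sieve_floor (a point): centre of the top of the sieve's floor (4 mm thick, 156 (x) x 144 (y) mm inside). Three slots 27 mm wide, 140 mm long run along x, centred at y = -41, 0, +41 mm; between and beside them lie flat bars and strips 14 to 18 mm wide, on which a hazelnut can rest until the sieve is shaken sideways. Walnuts are too big for the slots
- sieve_grip (a point): middle of the sieve's wooden grip, 118 mm above the sieve's origin, almost over its centre of mass: 20 mm thick in x (pinch it across x), 64 mm long in y, 28 mm tall; in the middle of a flat cross bar (16 x 159 x 6 mm, z = 107 to 113 mm) on two legs at y = -78 and +78 mm
- sieve_lip (a point): middle of the edge of the sieve's pouring lip, at x = -118, z = 25 mm from the sieve's origin. There is no wall at this end: the lip slopes up at 28 deg from the floor at x = -78 mm, between cheeks that narrow from 144 to 108 mm at the edge. Tipped about 45 deg, lip down, the walnuts roll out over it
- canister: square grey-blue storage canister, open on top, outside 160 x 160 x 95 mm high, walls and floor 5 mm (mouth 150 x 150 mm), 0.85 kg, loose; origin at the centre of its underside, z up
- lid: white square vacuum lid of the canister, about 0.26 kg, plug down on the worktop at the start; origin at the centre of the plug's underside, z up. Plug 139 x 139 mm and 12 mm deep (its lower half 132 x 132 mm), above it a plate 166 x 166 mm, z = 12 to 20 mm. Fits the canister in any of the four quarter turns; seated, its origin is 83 mm above the canister's
- lid_housing (a point): on the axis of the grey pump housing in the middle of the lid, 42 mm above the lid's origin: a block to grip, 60 (x) x 40 (y) mm, z = 20 to 52 mm, with the red pump head on top of it
- pump (a joint): spring plunger of the vacuum pump in the lid: 0 m = up (its rest), 0.012 m = down on its stop; it needs about 3 N to start and 8 N to reach the stop, and springs back
- pump_top (a point): centre of the top face of the red pump head (34 mm diameter), 72 mm above the lid's origin when up
- walnut0: walnut in its shell, tan with a seam, a ball of about 42 mm that rolls poorly; origin at its middle; 16 g; starts in the sieve (may be absent)
- walnut1: walnut in its shell, tan with a seam, a ball of about 42 mm that rolls poorly; origin at its middle; 16 g; starts in the sieve (may be absent)
- walnut2: walnut in its shell, tan with a seam, a ball of about 42 mm that rolls poorly; origin at its middle; 16 g; starts in the sieve (may be absent)
- stray0: walnut in its shell, tan with a seam, a ball of about 42 mm that rolls poorly; origin at its middle; 16 g; starts on the worktop (may be absent)
- stray1: walnut in its shell, tan with a seam, a ball of about 42 mm that rolls poorly; origin at its middle; 16 g; starts on the worktop (may be absent)
- stray2: walnut in its shell, tan with a seam, a ball of about 42 mm that rolls poorly; origin at its middle; 16 g; starts on the worktop (may be absent)
- hazelnut0: hazelnut, dark brown with a pale base, a ball of about 22 mm; origin at its middle; 10 g; starts on one of the flats of the sieve floor (may be absent)
- hazelnut1: hazelnut, dark brown with a pale base, a ball of about 22 mm; origin at its middle; 10 g; starts on one of the flats of the sieve floor (may be absent)
- hazelnut2: hazelnut, dark brown with a pale base, a ball of about 22 mm; origin at its middle; 10 g; starts on one of the flats of the sieve floor (may be absent)
- hazelnut3: hazelnut, dark brown with a pale base, a ball of about 22 mm; origin at its middle; 10 g; starts on one of the flats of the sieve floor (may be absent)
- hazelnut4: hazelnut, dark brown with a pale base, a ball of about 22 mm; origin at its middle; 10 g; starts on one of the flats of the sieve floor (may be absent)
- tin: bystander: food tin, 66 mm diameter, 85 mm high, origin at the centre of its underside
- spice_jar: bystander: amber spice jar with black cap, 52 mm diameter, 95 mm high, origin at the centre of its underside
- pepper_mill: bystander: dark wooden pepper mill, 52 mm diameter, 138 mm high, origin at the centre of its underside

How it is judged (in metres and radians):
On the way, in this order (a step that is already met when the one before it is completed fails the run):
1. the sieve is held clear of the tub and over it, and every hazelnut has dropped into the tub (x of hazelnut0 in the frame of tub between -0.082 and 0.082 m and y of hazelnut0 in the frame of tub between -0.11 and 0.11 m and z of hazelnut0 in the frame of tub between 0 and 0.05 m and x of hazelnut1 in the frame of tub between -0.082 and 0.082 m and y of hazelnut1 in the frame of tub between -0.11 and 0.11 m and z of hazelnut1 in the frame of tub between 0 and 0.05 m and x of hazelnut2 in the frame of tub between -0.082 and 0.082 m and y of hazelnut2 in the frame of tub between -0.11 and 0.11 m and z of hazelnut2 in the frame of tub between 0 and 0.05 m and x of hazelnut3 in the frame of tub between -0.082 and 0.082 m and y of hazelnut3 in the frame of tub between -0.11 and 0.11 m and z of hazelnut3 in the frame of tub between 0 and 0.05 m and x of hazelnut4 in the frame of tub between -0.082 and 0.082 m and y of hazelnut4 in the frame of tub between -0.11 and 0.11 m and z of hazelnut4 in the frame of tub between 0 and 0.05 m and x of sieve in the frame of tub between -0.08 and 0.08 m and y of sieve in the frame of tub between -0.08 and 0.08 m and z of sieve in the frame of tub above 0.08 m), for 0.2 s.
2. all walnuts, from the sieve and from the worktop, are in the canister (x of walnut0 in the frame of canister between -0.075 and 0.075 m and y of walnut0 in the frame of canister between -0.075 and 0.075 m and z of walnut0 in the frame of canister between 0 and 0.08 m and x of walnut1 in the frame of canister between -0.075 and 0.075 m and y of walnut1 in the frame of canister between -0.075 and 0.075 m and z of walnut1 in the frame of canister between 0 and 0.08 m and x of walnut2 in the frame of canister between -0.075 and 0.075 m and y of walnut2 in the frame of canister between -0.075 and 0.075 m and z of walnut2 in the frame of canister between 0 and 0.08 m and x of stray0 in the frame of canister between -0.075 and 0.075 m and y of stray0 in the frame of canister between -0.075 and 0.075 m and z of stray0 in the frame of canister between 0 and 0.08 m and x of stray1 in the frame of canister between -0.075 and 0.075 m and y of stray1 in the frame of canister between -0.075 and 0.075 m and z of stray1 in the frame of canister between 0 and 0.08 m and x of stray2 in the frame of canister between -0.075 and 0.075 m and y of stray2 in the frame of canister between -0.075 and 0.075 m and z of stray2 in the frame of canister between 0 and 0.08 m), for 0.2 s.
3. with the lid seated on the canister, the pump is pressed down to its stop (x of lid in the frame of canister between -0.009 and 0.009 m and y of lid in the frame of canister between -0.009 and 0.009 m and z of lid in the frame of canister between 0.079 and 0.087 m and angle between lid's own z axis and vertical below 0.05 rad and value of joint pump above 0.0105 m), for 0.1 s.
4. the pump has come back up (x of lid in the frame of canister between -0.009 and 0.009 m and y of lid in the frame of canister between -0.009 and 0.009 m and z of lid in the frame of canister between 0.079 and 0.087 m and angle between lid's own z axis and vertical below 0.05 rad and value of joint pump below 0.002 m), for 0.1 s.
5. the pump is pressed down to its stop a second time (all of step 3), for 0.1 s.
At the end, for the whole second after the job is handed in: Hazelnuts all in the tub, walnuts all in the canister; lid seated (down within 4 mm, centred within 9 mm, level within 3 deg), pump up; sieve lying across both rims of the tub, level within 3 deg, within 25 mm (across the rims) and 30 mm (along them) of its middle; all released and at rest (all of step 2 and all of step 4 and x of hazelnut0 in the frame of tub between -0.082 and 0.082 m and y of hazelnut0 in the frame of tub between -0.11 and 0.11 m and z of hazelnut0 in the frame of tub between 0 and 0.05 m and x of hazelnut1 in the frame of tub between -0.082 and 0.082 m and y of hazelnut1 in the frame of tub between -0.11 and 0.11 m and z of hazelnut1 in the frame of tub between 0 and 0.05 m and x of hazelnut2 in the frame of tub between -0.082 and 0.082 m and y of hazelnut2 in the frame of tub between -0.11 and 0.11 m and z of hazelnut2 in the frame of tub between 0 and 0.05 m and x of hazelnut3 in the frame of tub between -0.082 and 0.082 m and y of hazelnut3 in the frame of tub between -0.11 and 0.11 m and z of hazelnut3 in the frame of tub between 0 and 0.05 m and x of hazelnut4 in the frame of tub between -0.082 and 0.082 m and y of hazelnut4 in the frame of tub between -0.11 and 0.11 m and z of hazelnut4 in the frame of tub between 0 and 0.05 m and x of sieve in the frame of tub between -0.025 and 0.025 m and y of sieve in the frame of tub between -0.03 and 0.03 m and z of sieve in the frame of tub between 0.065 and 0.075 m and angle between each of sieve, canister, tub's own z axis and vertical below 0.05 rad and linear speed of each of lid, sieve below 0.02 m/s); the robot touches nothing.
It fails at once if a bystander (tin, spice jar, pepper mill) is pushed more than 30 mm or knocked over (distance of any of tin, spice_jar, pepper_mill from where it was at the start of the episode above 0.03 m or angle between any of tin, spice_jar, pepper_mill's own z axis and vertical above 0.5 rad).
It fails at once if the fingers pick at a hazelnut that is in the sieve ((x of hazelnut0 in the frame of sieve between -0.12 and 0.08 m and y of hazelnut0 in the frame of sieve between -0.075 and 0.075 m and z of hazelnut0 in the frame of sieve between -0.005 and 0.06 m and contact force between the fingers and hazelnut0 above 0.5 N) or (x of hazelnut1 in the frame of sieve between -0.12 and 0.08 m and y of hazelnut1 in the frame of sieve between -0.075 and 0.075 m and z of hazelnut1 in the frame of sieve between -0.005 and 0.06 m and contact force between the fingers and hazelnut1 above 0.5 N) or (x of hazelnut2 in the frame of sieve between -0.12 and 0.08 m and y of hazelnut2 in the frame of sieve between -0.075 and 0.075 m and z of hazelnut2 in the frame of sieve between -0.005 and 0.06 m and contact force between the fingers and hazelnut2 above 0.5 N) or (x of hazelnut3 in the frame of sieve between -0.12 and 0.08 m and y of hazelnut3 in the frame of sieve between -0.075 and 0.075 m and z of hazelnut3 in the frame of sieve between -0.005 and 0.06 m and contact force between the fingers and hazelnut3 above 0.5 N) or (x of hazelnut4 in the frame of sieve between -0.12 and 0.08 m and y of hazelnut4 in the frame of sieve between -0.075 and 0.075 m and z of hazelnut4 in the frame of sieve between -0.005 and 0.06 m and contact force between the fingers and hazelnut4 above 0.5 N)).
It fails at once if the canister or the tub is tipped over (angle between any of canister, tub's own z axis and vertical above 0.6 rad).
Of walnut0, walnut1, walnut2 only 2 to 3 are there at a start; the rules pass over those that are not, and their reading is None.
Of hazelnut0, hazelnut1, hazelnut2, hazelnut3, hazelnut4 only 3 to 5 are there at a start; the rules pass over those that are not, and their reading is None.
Of stray0, stray1, stray2 only 2 to 3 are there at a start; the rules pass over those that are not, and their reading is None.
At some moment in a run one of stray0, stray1, stray2, lid may be knocked a few centimetres aside while the robot is not near it.
It also fails if it takes over 208 s, if anything falls off the work surface, if the arm or the gripper's body presses on something with over 40 N, if the wrist force passes 120 N, or if a joint passes its speed limit or range.

## Robot

A 7-joint arm with a two-finger parallel gripper is mounted at the origin on the work surface. World frame = base frame: x ahead of the robot, y to its left, z up, the work surface at z = 0. Lengths are in m, angles in degrees, forces in N, time in s.
With the tool pointing down it reaches from about 0.425 to 0.875 m from the base axis. Payload 4.7 kg.
Tool frame: the origin (TCP) lies on the centre line of the jaws, within the pads' length; the fingertips stand 25 mm ahead of it and the grasp point (between the pads) lies 6 mm ahead of it; z points along the fingers, y is the direction in which the jaws open and shut (so a half turn about z gives the same grasp; the last joint's range is limited). The gripper opens to 87 mm and grips with 3 to 60 N. Pads are 19 mm wide; open, the fingers measure 117 mm over their backs; the gripper's body (75 mm by 190 mm) begins 51 mm behind the grasp point.
Start: joints at [71.11, 18.392, -4.016, 83.108, 1.295, 78.541, -3.26], TCP at [0.219, -0.612, 0.248] pointing down, gripper open.
Joint ranges: [-163.93, 163.93], [-17.29, 119.83], [-79.2, 71.16], [3.27, 140.29], [-89.18, 269.18], [5.43, 117.66], [-154.24, 154.24]. Speed limits (degrees/s): [147.25, 147.25, 180, 180, 180, 180, 180].

## Interface

Orientations are given as [roll, pitch, yaw] about the fixed x, y, z axes, in that order (R = Rz(yaw) Ry(pitch) Rx(roll)).
In Python, from cell import env gives the robot as it stands.
- The arm moves only by the shell command python3 -m creep 'ROWS' [OPENING] [FORCE]. ROWS is JSON, a list of rows, each an object of numbers: "tx", "ty", "tz": the shift along the tool's x, y, z in m; "rx", "ry", "rz": the turn, a rotation vector about the tool's x, y, z in degrees. In form: [{"tx": .., "ty": .., "tz": .., "rx": .., "ry": .., "rz": ..}, ...]. A call has 1 to 20 rows; each row shifts and turns the commanded pose from where the row before left it, along the tool's axes as they then stand; what a row does not reach is not made up. A row lasts 1/8 s, in which the tool goes at most 62.5 mm and 10.7 degrees, less where a joint would pass 70% of its speed; a pose out of reach is approached as far as the arm can. A call is refused whole if a number of a shift passes 0.0625 or a number of a turn 10.7, either way. A call with a gripper value outside its range is refused whole. OPENING is the finger opening in m, from 0 to 0.087, set as the call begins (- or left out, the last holds). The fingers move at their own pace and stop on an object; FORCE is the grip in N (left out, the last holds). Time passes only in rows, so rows that do not move let the fingers close. It gives the time, the measured TCP pose, the force and the opening at its end, in the units of the state.
- env.get_obs(): the state, without advancing time (a new reading comes with each control period).
- env.read_camera(name): name is "scene" or "top" or "wrist"; returns a dict with "pixels" (480x640x3 uint8, red, green, blue), "intrinsics" (3x3 intrinsics, pixels), "R" (3x3) and "t" (3): a world point X has camera coordinates R X + t. Camera axes: x right, y down, z forward; pixel columns grow to the right and rows downward; lengths in m; the calibration is good to about 2 mm. A picture is of the moment at which its call begins. There is no depth.
- env.sign_off(): hands the job in, once; it reports no verdict.
The state is a dict: "time_s": time; "qpos": joint angles; "joint_velocities": joint speeds; "effort": joint torques, N m; "tool_pos": TCP position; "tool_rot": TCP orientation; "force": force on the tool from outside, world axes, zero at the start; "wrist_torque": the same for the moment, N m; "grip_width": finger opening in m.
Only numpy, scipy, OpenCV 4.12 (cv2) and the standard library are available. Lean on these libraries where they do the work, as an engineer would, in place of code of your own. Each camera call takes 0.05 s, during which the arm holds its last target.

## Working session

There is one attempt and no reset: what is moved stays moved. The work goes in short steps, Python scripts to look and compute and a shell command to move; the robot and the scene stay as the last step left them, time stands still between calls to the robot, and variables do not carry over. Pictures are saved under pics/ and viewed, and the job is handed in when it is done.

```bash
ls; mkdir -p pics; python3 - <<'E'
from cell import env
import cv2
print(env.get_obs())
for n in ["scene","top","wrist"]:
    c=env.read_camera(n)
    cv2.imwrite(f"pics/{n}0.png",c["pixels"][:,:,::-1])
    print(n,c["intrinsics"],c["R"],c["t"])
E
```

```text
pics
{'time_s': 0.0, 'qpos': array([71.10816583, 18.43768951, -4.01638017, 83.17524385,  1.29564701,
       78.54260827, -3.25887167]), 'joint_velocities': array([0.08409617, 0.03181671, 0.01129487, 0.0171987 , 0.05345743,
       0.01424903, 0.06770825]), 'effort': array([-3.48665862e-04, -4.91289997e+01, -4.04113596e-01, -3.12529635e+01,
       -6.40737475e-02,  4.36556130e-02,  1.66960035e-04]), 'tool_pos': array([ 0.21889195, -0.61148195,  0.24647415]), 'tool_rot': array([-1.79889745e+02,  6.26638769e-03,  1.97036602e+01]), 'force': array([0.53994341, 0.16332758, 0.45867016]), 'wrist_torque': array([0.03924858, 0.02184685, 0.00171591]), 'grip_width': 0.08737352123303294}
scene [[508.28274494   0.         313.343821  ]
 [  0.         508.28274494 244.27227673]
 [  0.           0.           1.        ]] [[ 0.14235702  0.98959932  0.02067982]
 [ 0.54824233 -0.06143692 -0.83405986]
 [-0.82411457  0.13007183 -0.55128621]] [-0.10091882 -0.16600411  1.67835324]
top [[447.91335246   0.         319.14827038]
 [  0.         447.91335246 233.89117322]
 [  0.           0.           1.        ]] [[ 0.01806519 -0.9995664   0.02325201]
 [-0.99326261 -0.02060404 -0.11403885]
 [ 0.11446849 -0.02103521 -0.99320415]] [-0.02033239  0.52656533  1.06603996]
wrist [[415.76039534   0.         316.89746316]
 [  0.         415.76039534 242.56001356]
 [  0.           0.           1.        ]] [[ 0.33805071 -0.94112684 -0.0014104 ]
 [-0.89676613 -0.3225704   0.30291722]
 [-0.28553847 -0.10113658 -0.95301583]] [-0.64943275 -0.03769865  0.39052379]
```

View pics/scene0.png

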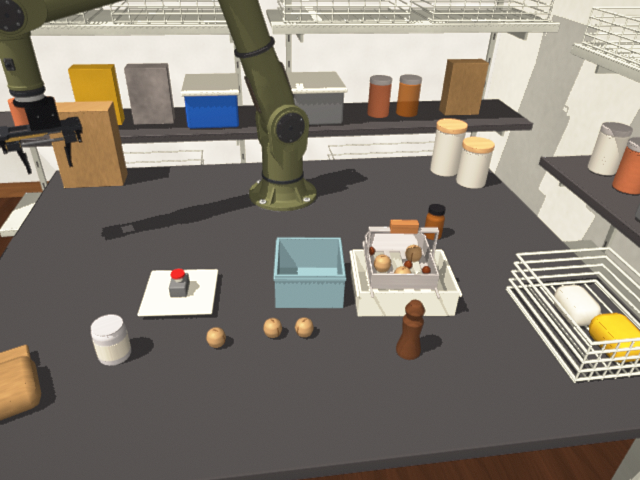

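View pics/top0.png

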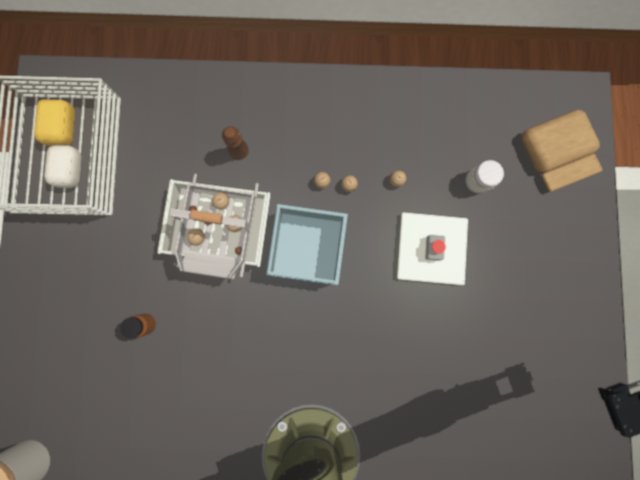

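View pics/wrist0.png

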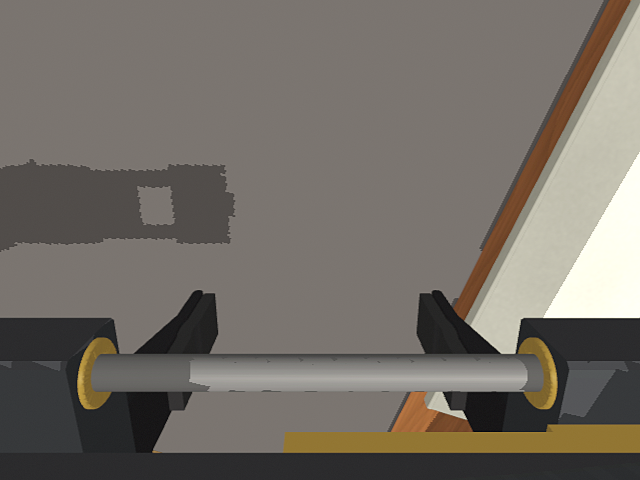

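The scene view shows the tub with the sieve at (403,270), the canister at (309,272) and the lid at (180,292). It also shows three stray walnuts at (216,338), (273,328) and (304,327), the tin at (111,340), the mill at (411,330) and the jar at (434,222). Next I'll zoom in on the sieve.

```bash
cat > h.py <<'E'
from cell import env
import cv2, numpy as np
np.set_printoptions(precision=4,suppress=True)
def cam(n,save=None):
    c=env.read_camera(n)
    if save: cv2.imwrite(f"pics/{save}.png",c["pixels"][:,:,::-1])
    return c
def ray(c,u,v):
    d=np.linalg.inv(c["intrinsics"])@np.array([u,v,1.]); return -c["R"].T@c["t"], c["R"].T@d
def onz(c,u,v,z):
    o,d=ray(c,u,v); return o+d*(z-o[2])/d[2]
def proj(c,X):
    p=c["intrinsics"]@(c["R"]@np.asarray(X,float)+c["t"]); return p[:2]/p[2]
def tri(c1,p1,c2,p2):
    A=[];b=[]
    for c,p in((c1,p1),(c2,p2)):
        o,d=ray(c,*p); d=d/np.linalg.norm(d); P=np.eye(3)-np.outer(d,d); A.append(P); b.append(P@o)
    X=np.linalg.lstsq(np.vstack(A),np.hstack(b),rcond=None)[0]
    return X,[np.linalg.norm(a@X-q) for a,q in zip(A,b)]
def crop(c,name,x0,y0,x1,y1,s=4):
    i=c["pixels"][y0:y1,x0:x1,::-1]; cv2.imwrite(f"pics/{name}.png",cv2.resize(i,None,fx=s,fy=s,interpolation=cv2.INTER_CUBIC))
E
python3 - <<'E'
from h import *
a=cam("top");b=cam("scene")
crop(a,"tz",150,165,350,295,4); crop(b,"sz",260,200,470,330,3.8)
E
```

```text
(no output)
```

View pics/tz.png

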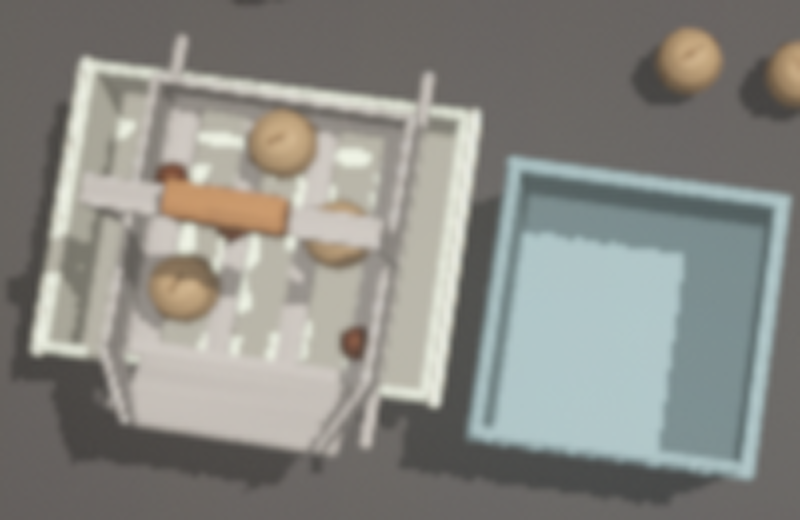

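View pics/sz.png

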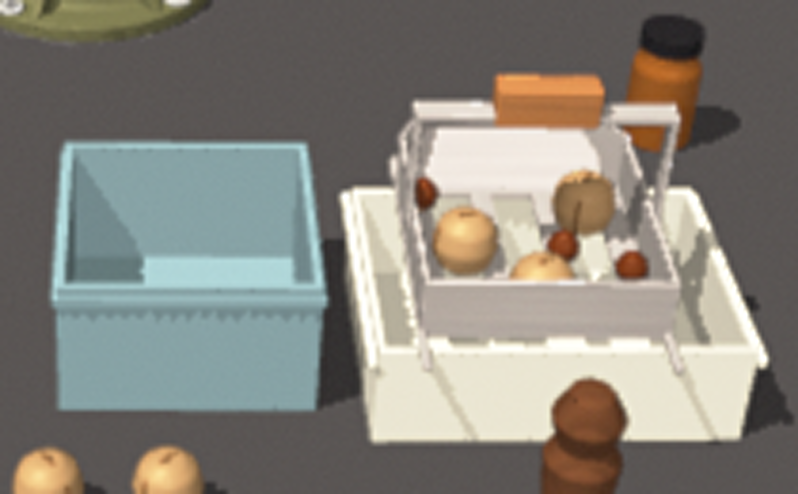

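```bash
cat >> h.py <<'E'
def blobs(c,lo,hi,amin=40,roi=None):
    hsv=cv2.cvtColor(c["pixels"],cv2.COLOR_RGB2HSV); m=cv2.inRange(hsv,np.array(lo),np.array(hi))
    if roi: z=np.zeros_like(m); z[roi[1]:roi[3],roi[0]:roi[2]]=255; m&=z
    cs,_=cv2.findContours(m,cv2.RETR_EXTERNAL,cv2.CHAIN_APPROX_NONE)
    return sorted([k for k in cs if cv2.contourArea(k)>=amin],key=cv2.contourArea,reverse=True)
def box(c,k,z):
    p=cv2.boxPoints(cv2.minAreaRect(k)); return np.array([onz(c,u,v,z) for u,v in p])
def quad(P):
    ctr=P.mean(0); e=[P[(i+1)%4]-P[i] for i in range(4)]
    return ctr,[round(float(np.linalg.norm(x)),4) for x in e],[round(float((np.degrees(np.arctan2(x[1],x[0]))+45)%90-45),2) for x in e]
def ctr(k):
    m=cv2.moments(k); return m["m10"]/m["m00"],m["m01"]/m["m00"]
E
python3 - <<'E'
from h import *
a=cam("top");b=cam("scene")
f=lambda L:[(150+u/4,165+v/4) for u,v in L]
print("tub",quad(np.array([onz(a,u,v,.07) for u,v in f([(83,59),(481,110),(440,407),(32,353)])])))
print("can",quad(np.array([onz(a,u,v,.095) for u,v in f([(509,156),(791,196),(754,478),(468,437)])])))
k=blobs(a,(90,20,60),(110,120,255),500,(250,190,370,300)); print(len(k),"can mask",quad(box(a,k[0],.095)))
k=blobs(a,(0,0,190),(180,40,255),500,(380,200,480,295)); print(len(k),"lid",quad(box(a,k[0],.02)))
for c,r in((a,(380,200,480,295)),(b,(130,250,230,325))):
    k=blobs(c,(0,180,120),(8,255,255),20,r); print("pump",[ctr(x) for x in k])
ka=blobs(a,(5,120,120),(18,255,255),60,(180,200,235,235)); kb=blobs(b,(5,120,120),(18,255,255),60,(380,210,424,240))
print("grip",len(ka),len(kb),tri(a,ctr(ka[0]),b,ctr(kb[0])), cv2.minAreaRect(ka[0]))
g=box(a,ka[0],.202); print(quad(g))
for roi in [(300,160,420,200)]:
    for k in blobs(a,(8,60,100),(25,200,255),80,roi): print("stray",ctr(k),cv2.contourArea(k),onz(a,*ctr(k),.021))
print("tin,jar,mill",onz(a,490,172,.085),onz(a,132,329,.095),onz(a,232,134,.138))
E
```

```text
tub (array([0.5437, 0.2366, 0.07  ]), [0.2378, 0.1776, 0.2393, 0.1762], [-6.12, -5.97, -6.44, -6.43])
can (array([0.4958, 0.0171, 0.095 ]), [0.1649, 0.1639, 0.1642, 0.1635], [-6.92, -6.77, -7.06, -6.53])
1 can mask (array([0.4954, 0.0192, 0.095 ]), [0.1672, 0.1684, 0.1674, 0.1653], [-6.15, -6.78, -7.23, -6.85])
1 lid (array([ 0.4988, -0.293 ,  0.02  ]), [0.168, 0.1678, 0.1685, 0.1649], [-4.22, -2.87, -5.22, -3.0])
pump []
pump [(177.1015325670498, 273.35057471264366)]Traceback (most recent call last):
  File "<stdin>", line 11, in <module>
IndexError: list index out of range
```

```bash
python3 - <<'E'
from h import *
a=cam("top");b=cam("scene")
for c,(u,v) in((a,(205,217)),(b,(404,227)),(a,(439,246)),(a,(321,179))): print(cv2.cvtColor(c["pixels"],cv2.COLOR_RGB2HSV)[v,u])
ka=blobs(a,(5,110,100),(18,255,255),40,(180,200,240,235)); kb=blobs(b,(3,110,100),(18,255,255),60,(380,210,424,233))
print(len(ka),len(kb))
if ka and kb: print("grip",tri(a,ctr(ka[0]),b,ctr(kb[0])), cv2.minAreaRect(ka[0]),cv2.minAreaRect(kb[0])); print(quad(box(a,ka[0],.202)))
ka=blobs(a,(170,150,120),(180,255,255),20,(380,200,480,295)); kb=blobs(b,(0,150,120),(180,255,255),20,(130,250,230,325))
if ka: print("pump",tri(a,ctr(ka[0]),b,ctr(kb[0])))
for k in blobs(a,(8,60,80),(25,255,255),80,(300,160,420,200)): print("stray",ctr(k),cv2.contourArea(k),onz(a,*ctr(k),.021))
print("tin,jar,mill",onz(a,490,172,.085),onz(a,132,329,.095),onz(a,232,134,.138))
E
```

```text
[ 14 117 196]
[ 13 158 170]
[  2 148 228]
[ 17  92 183]
1 1
grip (array([0.5405, 0.2304, 0.1902]), [np.float64(0.00216776299879716), np.float64(0.0021677629987972248)]) ((204.51235961914062, 216.02395629882812), (32.53480911254883, 10.781440734863281), 17.744672775268555) ((404.0, 225.5), (13.0, 28.0), 90.0)
(array([0.5392, 0.2303, 0.202 ]), [0.0223, 0.0673, 0.0222, 0.0671], [-14.65, -16.65, -15.13, -16.64])
stray (397.815766923736, 178.3530419880034) 194.5 [ 0.6726 -0.2056  0.021 ]
stray (321.86340206185565, 179.72336769759448) 194.0 [ 0.6646 -0.0146  0.021 ]
stray (349.1549783549783, 183.06147186147183) 192.5 [ 0.6577 -0.0832  0.021 ]
tin,jar,mill [ 0.6775 -0.4136  0.085 ] [0.2977 0.4041 0.095 ] [0.7369 0.1926 0.138 ]
```

```bash
cat >> h.py <<'E'
from scipy.spatial.transform import Rotation as Ro
def rel(P, eul=None, start=None, seul=None):
    """shift in tool axes (after no turn) from the present pose, and rotvec in tool axes"""
    o=env.get_obs(); p=o["tool_pos"] if start is None else np.array(start); R=Ro.from_euler("xyz",o["tool_rot"] if seul is None else seul,degrees=True)
    print("at",p,R.as_euler("xyz",degrees=True)," turn",(R.inv()*Ro.from_euler("xyz",eul,degrees=True)).as_rotvec(degrees=True) if eul is not None else "-"," shift",R.inv().apply(np.array(P)-p))
E
python3 -m creep '[{"rz":-10.4},{"rz":-10.4},{"rz":-10.4},{"rz":-10.4},{"rz":-10.4},{"rz":-10.4},{"tz":-0.04}]'
python3 - <<'E'
from h import *
rel([.56,-.2,.29],[180,0,82])
rel([.54,.23,.29],[180,0,82],[.56,-.2,.29])
E
```

```text
at [ 0.2191 -0.612   0.2475] [179.9985   0.0046  19.7046]  turn [ -0.0011   0.0049 -62.2954]  shift [ 0.4598 -0.2729 -0.0425]
at [ 0.56 -0.2   0.29] [179.9985   0.0046  19.7046]  turn [ -0.0011   0.0049 -62.2954]  shift [ 0.1262 -0.4116 -0.    ]$[0]: bad value
```

```bash
python3 -m creep '[{"tx":0,"ty":0,"tz":-0.02,"rx":0,"ry":0,"rz":-10}]'
```

```text
time_s: 0.57
tool_pos: [0.2187, -0.611, 0.2659]
tool_rot: [-179.8, -0.0, 30.0]
force: [-1.4, -0.1, -0.2]
grip_width: 0.0873
```

```bash
python3 -m creep '[{"tx":0,"ty":0,"tz":-0.02,"rx":0,"ry":0,"rz":-10.4},{"tx":0,"ty":0,"tz":0,"rx":0,"ry":0,"rz":-10.4},{"tx":0,"ty":0,"tz":0,"rx":0,"ry":0,"rz":-10.4},{"tx":0,"ty":0,"tz":0,"rx":0,"ry":0,"rz":-10.4},{"tx":0,"ty":0,"tz":0,"rx":0,"ry":0,"rz":-10.7}]'
python3 - <<'E'
from h import *
rel([.56,-.2,.29],[180,0,82])
rel([.54,.23,.29],[180,0,82],[.56,-.2,.29])
E
```

```text
time_s: 1.2
tool_pos: [0.219, -0.612, 0.2876]
tool_rot: [-180.0, 0.0, 82.3]
force: [-0.1, 0.3, 0.4]
grip_width: 0.087
at [ 0.219  -0.612   0.2876] [-179.9993    0.0071   82.3481]  turn [-0.0007  0.0071  0.3481]  shift [ 0.4537  0.2831 -0.0024]
at [ 0.56 -0.2   0.29] [-179.9993    0.0071   82.3481]  turn [-0.0007  0.0071  0.3481]  shift [ 0.4235 -0.0771 -0.0001]
```

```bash
python3 -m creep '[{"tx":0.050,"ty":0.0315,"tz":0,"rx":0,"ry":0,"rz":0},{"tx":0.050,"ty":0.0315,"tz":0,"rx":0,"ry":0,"rz":0},{"tx":0.050,"ty":0.0315,"tz":0,"rx":0,"ry":0,"rz":0},{"tx":0.050,"ty":0.0315,"tz":0,"rx":0,"ry":0,"rz":0},{"tx":0.050,"ty":0.0315,"tz":0,"rx":0,"ry":0,"rz":0},{"tx":0.050,"ty":0.0315,"tz":0,"rx":0,"ry":0,"rz":0},{"tx":0.050,"ty":0.0315,"tz":0,"rx":0,"ry":0,"rz":0},{"tx":0.050,"ty":0.0315,"tz":0,"rx":0,"ry":0,"rz":0},{"tx":0.050,"ty":0.0315,"tz":0,"rx":0,"ry":0,"rz":0},{"tx":0.053,"ty":-0.0096,"tz":0,"rx":0,"ry":0,"rz":0},{"tx":0.053,"ty":-0.0096,"tz":0,"rx":0,"ry":0,"rz":0},{"tx":0.053,"ty":-0.0096,"tz":0,"rx":0,"ry":0,"rz":0},{"tx":0.053,"ty":-0.0096,"tz":0,"rx":0,"ry":0,"rz":0},{"tx":0.053,"ty":-0.0096,"tz":0,"rx":0,"ry":0,"rz":0},{"tx":0.053,"ty":-0.0096,"tz":0,"rx":0,"ry":0,"rz":0},{"tx":0.053,"ty":-0.0096,"tz":0,"rx":0,"ry":0,"rz":0},{"tx":0.053,"ty":-0.0096,"tz":0,"rx":0,"ry":0,"rz":0},{"tx":0,"ty":0,"tz":0,"rx":0,"ry":0,"rz":0}]'
python3 - <<'E'
from h import *
rel([.54,.23,.29],[180,0,82])
cam("wrist","w1")
E
```

```text
time_s: 3.45
tool_pos: [0.5432, 0.2309, 0.2879]
tool_rot: [-179.9, -0.2, 82.5]
force: [-0.6, -0.5, 0.1]
grip_width: 0.0872
at [0.5432 0.2309 0.2879] [-179.9433   -0.1839   82.5428]  turn [-0.0576 -0.1836  0.5429]  shift [-0.0013 -0.0031 -0.0021]
```

View pics/w1.png

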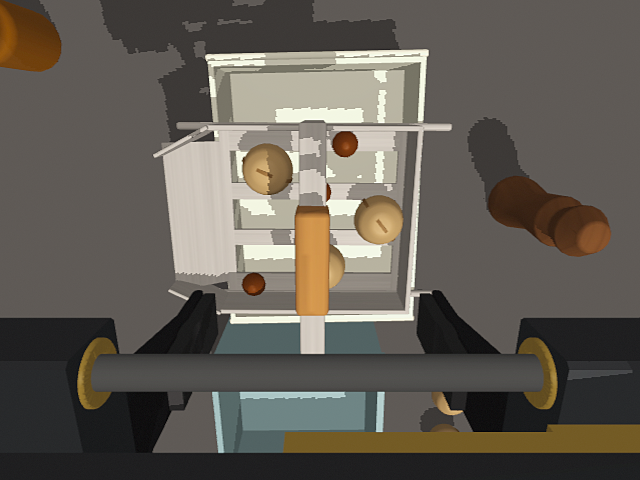

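```bash
python3 - <<'E'
from h import *
c=cam("wrist")
A,B=onz(c,313,124,.183),onz(c,313,352,.183); d=A-B; print(A,B,np.degrees(np.arctan2(d[1],d[0])))
k=blobs(c,(5,110,60),(18,255,255),500,(290,195,335,325))
x,y,w,h=cv2.boundingRect(k[0]); print(x,y,w,h)
print([onz(c,u,v,.202) for u,v in((x,y+10),(x+w,y+10),(x,y+h),(x+w,y+h))])
f=[onz(c,u,v,.07) for u,v in((208,55),(428,50),(414,321),(230,322))]; print("tub",quad(np.array(f)))
E
```

```text
[0.5519 0.3032 0.183 ] [0.5322 0.1591 0.183 ] 82.18971810260406
291 200 44 111
[array([0.5341, 0.2606, 0.202 ]), array([0.558 , 0.2574, 0.202 ]), array([0.5249, 0.2003, 0.202 ]), array([0.5506, 0.1968, 0.202 ])]
tub (array([0.548 , 0.2364, 0.07  ]), [0.1716, 0.2355, 0.1748, 0.2329], [-6.45, -6.25, -7.31, -7.05])
```

```bash
python3 -m creep '[{"tx":-0.001,"ty":-0.001,"tz":0.032,"rx":0,"ry":0,"rz":0.4},{"tx":0,"ty":0,"tz":0.032,"rx":0,"ry":0,"rz":0},{"tx":0,"ty":0,"tz":0.032,"rx":0,"ry":0,"rz":0},{"tx":0,"ty":0,"tz":0,"rx":0,"ry":0,"rz":0}]'; python3 -m creep '[{"tx":0,"ty":0,"tz":0,"rx":0,"ry":0,"rz":0},{"tx":0,"ty":0,"tz":0,"rx":0,"ry":0,"rz":0},{"tx":0,"ty":0,"tz":0,"rx":0,"ry":0,"rz":0},{"tx":0,"ty":0,"tz":0,"rx":0,"ry":0,"rz":0},{"tx":0,"ty":0,"tz":0,"rx":0,"ry":0,"rz":0}]' 0 50
```

```text
time_s: 4.05
tool_pos: [0.5435, 0.2207, 0.1891]
tool_rot: [-179.8, 0.2, 81.4]
force: [-0.4, -0.4, 0.7]
grip_width: 0.087
time_s: 4.68
tool_pos: [0.5443, 0.224, 0.1917]
tool_rot: [180.0, 0.0, 81.6]
force: [0.3, -0.2, -0.5]
grip_width: 0.0448
```

```bash
python3 -m creep '[{"tx":0.005,"ty":0,"tz":0,"rx":0,"ry":0,"rz":0},{"tx":0,"ty":0,"tz":0,"rx":0,"ry":0,"rz":0},{"tx":0,"ty":0,"tz":0,"rx":0,"ry":0,"rz":0},{"tx":0,"ty":0,"tz":0,"rx":0,"ry":0,"rz":0},{"tx":0,"ty":0,"tz":0,"rx":0,"ry":0,"rz":0},{"tx":0,"ty":0,"tz":0,"rx":0,"ry":0,"rz":0}]' 0 50
```

```text
time_s: 5.42
tool_pos: [0.5435, 0.23, 0.1915]
tool_rot: [-179.8, -0.0, 81.7]
force: [-6.0, 1.2, 3.2]
grip_width: 0.0195
```

```bash
python3 -m creep '[{"tx":0,"ty":0,"tz":-0.015,"rx":0,"ry":0,"rz":0},{"tx":0,"ty":0,"tz":-0.015,"rx":0,"ry":0,"rz":0},{"tx":0.005,"ty":0.003,"tz":0,"rx":0,"ry":0,"rz":0},{"tx":0.025,"ty":0,"tz":0,"rx":0,"ry":0,"rz":0},{"tx":-0.025,"ty":0,"tz":0,"rx":0,"ry":0,"rz":0},{"tx":-0.025,"ty":0,"tz":0,"rx":0,"ry":0,"rz":0},{"tx":0.025,"ty":0,"tz":0,"rx":0,"ry":0,"rz":0},{"tx":0.025,"ty":0,"tz":0,"rx":0,"ry":0,"rz":0},{"tx":-0.025,"ty":0,"tz":0,"rx":0,"ry":0,"rz":0},{"tx":-0.025,"ty":0,"tz":0,"rx":0,"ry":0,"rz":0},{"tx":0.025,"ty":0,"tz":0,"rx":0,"ry":0,"rz":0},{"tx":0.025,"ty":0,"tz":0,"rx":0,"ry":0,"rz":0},{"tx":-0.025,"ty":0,"tz":0,"rx":0,"ry":0,"rz":0},{"tx":-0.025,"ty":0,"tz":0,"rx":0,"ry":0,"rz":0},{"tx":0.025,"ty":0,"tz":0,"rx":0,"ry":0,"rz":0},{"tx":0,"ty":0,"tz":0,"rx":0,"ry":0,"rz":0},{"tx":0,"ty":0,"tz":0,"rx":0,"ry":0,"rz":0}]'
python3 - <<'E'
from h import *
a=cam("top");b=cam("scene");cam("wrist","w2")
crop(a,"tz2",150,165,350,295,4); crop(b,"sz2",260,180,470,330,3.8)
E
```

```text
time_s: 7.55
tool_pos: [0.5487, 0.2333, 0.2212]
tool_rot: [-180.0, 0.0, 81.6]
force: [-0.8, -1.0, -5.2]
grip_width: 0.0193
```

View pics/w2.png

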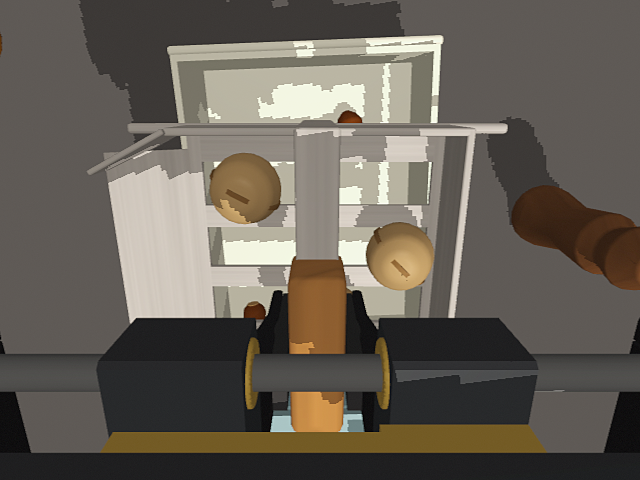

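View pics/sz2.png

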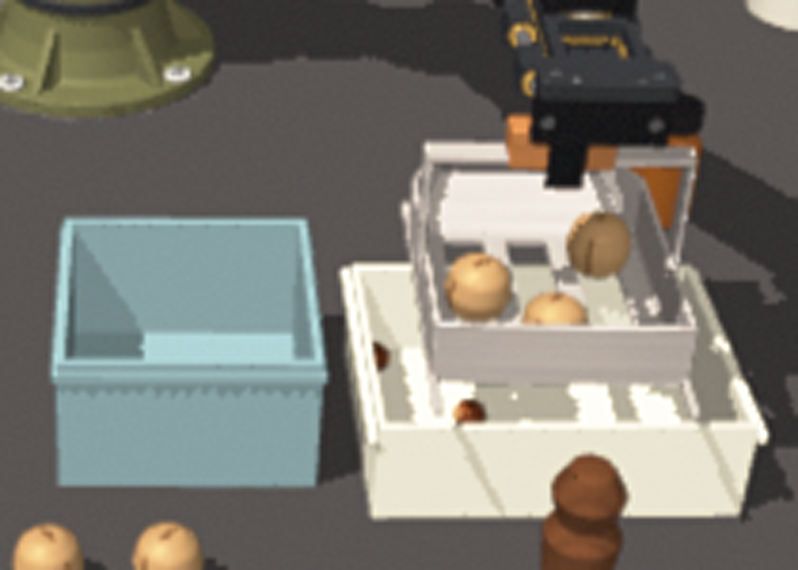

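View pics/tz2.png

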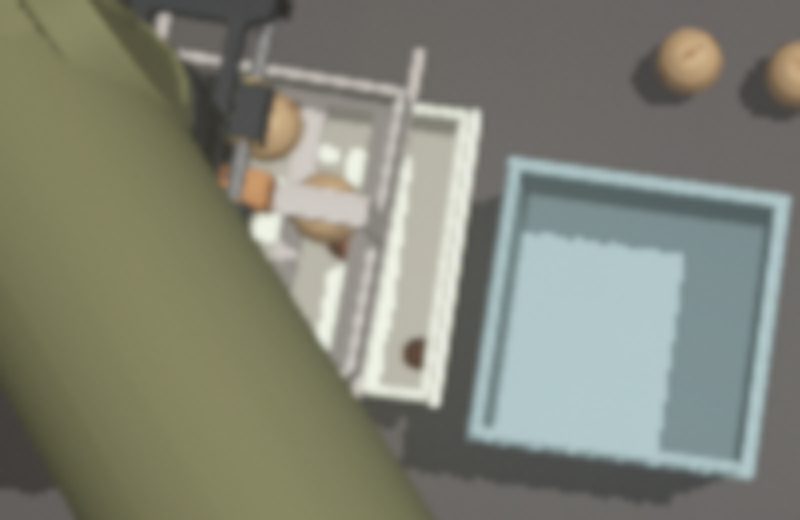

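```bash
python3 - <<'E'
from h import *
a=cam("top");b=cam("scene");w=cam("wrist")
t=lambda u,v:(150+u/4,165+v/4); s=lambda u,v:(260+u/3.8,180+v/3.8)
T=np.array([.547,.2365])
for n,c,p in(("w1",w,(349,117)),("w2",w,(254,312)),("t1",a,t(415,352)),("t2",a,t(340,247)),("s1",b,s(380,356)),("s2",b,s(470,410))):
    X=onz(c,*p,.015); Y=onz(c,*p,.115); print(n,"z.015",X[:2]-T,"z.115",Y[:2]-T)
E
```

```text
w1 z.015 [0.038  0.0701] z.115 [0.0308 0.0727]
w2 z.015 [-0.0688 -0.0865] z.115 [-0.0448 -0.0382]
t1 z.015 [-0.0691 -0.0868] z.115 [-0.076  -0.0992]
t2 z.015 [-0.0049 -0.0383] z.115 [-0.0176 -0.055 ]
s1 z.015 [-0.0676 -0.0837] z.115 [ 0.0628 -0.1201]
s2 z.015 [-0.0038 -0.0384] z.115 [ 0.1184 -0.0806]
```

```bash
python3 -m creep '[{"tx":0.03,"ty":0,"tz":0,"rx":0,"ry":0,"rz":0},{"tx":-0.03,"ty":0,"tz":0,"rx":0,"ry":0,"rz":0},{"tx":-0.03,"ty":0,"tz":0,"rx":0,"ry":0,"rz":0},{"tx":0.03,"ty":0,"tz":0,"rx":0,"ry":0,"rz":0},{"tx":0.03,"ty":0,"tz":0,"rx":0,"ry":0,"rz":0},{"tx":-0.03,"ty":0,"tz":0,"rx":0,"ry":0,"rz":0},{"tx":-0.03,"ty":0,"tz":0,"rx":0,"ry":0,"rz":0},{"tx":0.03,"ty":0,"tz":0,"rx":0,"ry":0,"rz":0},{"tx":0.03,"ty":0,"tz":0,"rx":0,"ry":0,"rz":0},{"tx":-0.03,"ty":0,"tz":0,"rx":0,"ry":0,"rz":0},{"tx":-0.03,"ty":0,"tz":0,"rx":0,"ry":0,"rz":0},{"tx":0.03,"ty":0,"tz":0,"rx":0,"ry":0,"rz":0},{"tx":0.03,"ty":0,"tz":0,"rx":0,"ry":0,"rz":0},{"tx":-0.03,"ty":0,"tz":0,"rx":0,"ry":0,"rz":0},{"tx":-0.03,"ty":0,"tz":0,"rx":0,"ry":0,"rz":0},{"tx":0.03,"ty":0,"tz":0,"rx":0,"ry":0,"rz":0},{"tx":0,"ty":0,"tz":-0.03,"rx":0,"ry":0,"rz":0},{"tx":0,"ty":0,"tz":-0.02,"rx":0,"ry":0,"rz":0},{"tx":0,"ty":0,"tz":0,"rx":0,"ry":0,"rz":0}]'
python3 - <<'E'
from h import *
a=cam("top");b=cam("scene");cam("wrist","w3")
crop(a,"tz3",150,165,350,295,4); crop(b,"sz3",260,170,470,330,3.8)
E
```

```text
time_s: 10.22
tool_pos: [0.5498, 0.2336, 0.2734]
tool_rot: [179.8, -0.1, 81.6]
force: [1.7, -0.5, -6.1]
grip_width: 0.0198
```

View pics/w3.png

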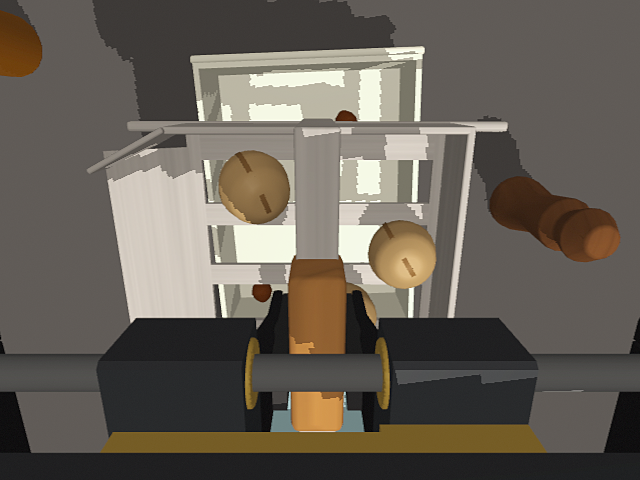

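View pics/sz3.png

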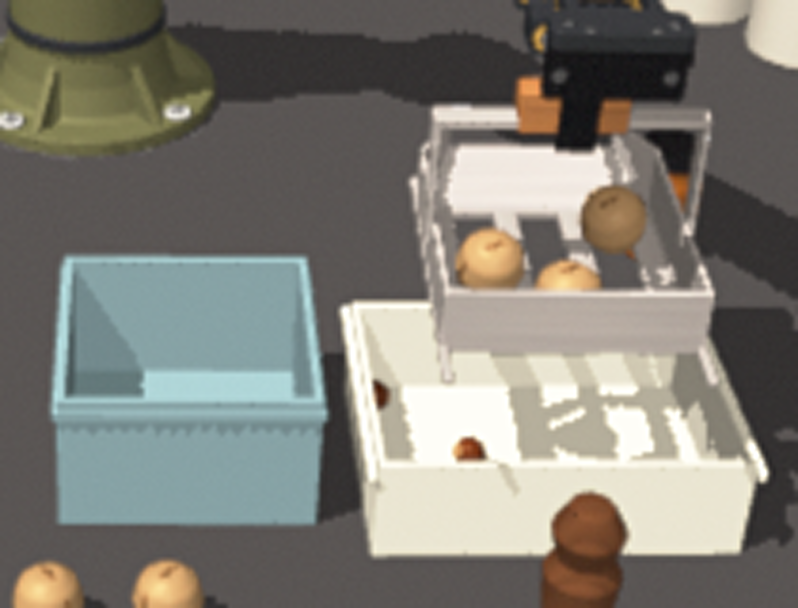

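View pics/tz3.png

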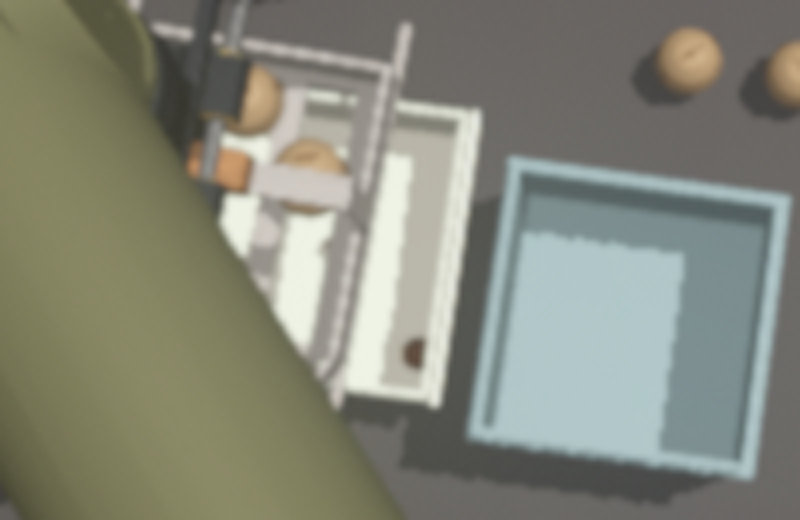

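```bash
python3 - <<'E'
from h import *
b=cam("scene");w=cam("wrist")
T=np.array([.547,.2365])
X=onz(w,346,116,.015);print(X[:2]-T); p=proj(b,X);print((p-[260,170])*3.8)
p=(260+631/3.8,170+254/3.8)
for z in(.015,.14,.16): print(z,onz(b,*p,z), proj(w,onz(b,*p,z)))
crop(b,"sz4",400,200,450,260,12)
crop(w,"wz4",180,120,340,250,5)
E
```

```text
[0.0379 0.0696]
[651.9158 476.2295]
0.015 [0.3294 0.3787 0.015 ] [46.1115 74.6667]
0.14 [0.5167 0.2968 0.14  ] [253.1668 150.8698]
0.16 [0.5466 0.2836 0.16  ] [302.4458 169.0061]
```

View pics/sz4.png

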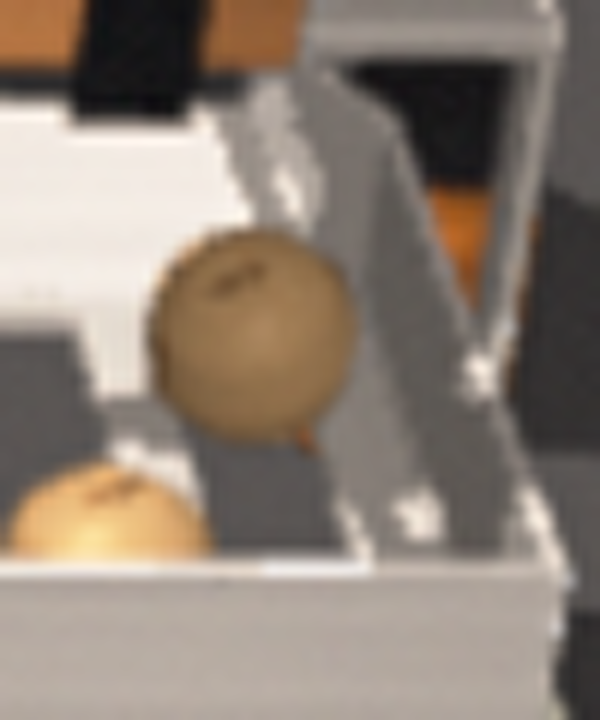

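View pics/wz4.png

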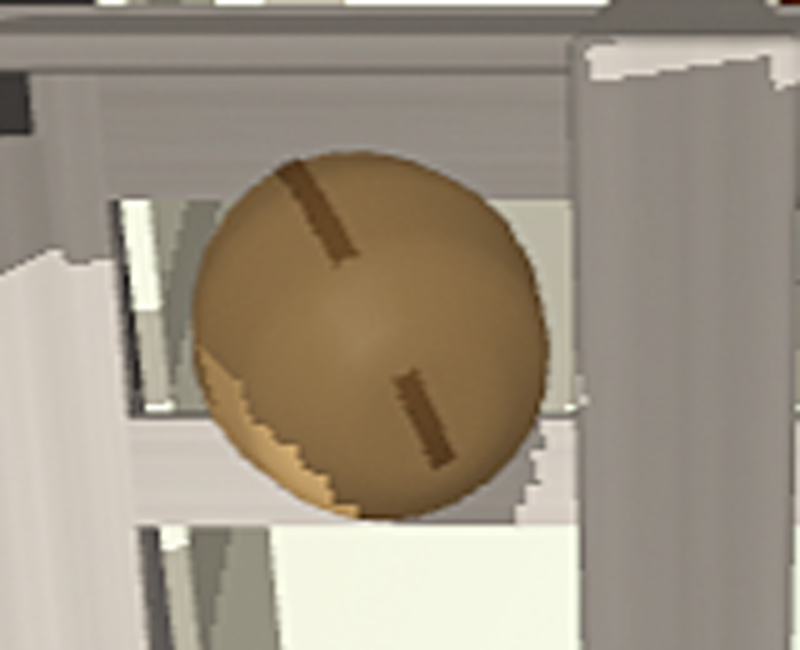

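All three hazelnuts are in the tub: wrist (346,116), scene (378,393) and (469,450). The flats of the sieve are clear. The reddish speck under the walnut is on a ray to the jar, seen through a slot. Next I carry the sieve to the canister.

```bash
python3 -m creep '[{"tx":-0.02,"ty":0.003,"tz":0,"rx":0,"ry":0,"rz":0},{"tx":-0.03,"ty":0.005,"tz":0,"rx":0,"ry":0,"rz":0},{"tx":-0.04,"ty":0.006,"tz":0,"rx":0,"ry":0,"rz":0},{"tx":-0.04,"ty":0.007,"tz":0,"rx":0,"ry":0,"rz":0},{"tx":-0.04,"ty":0.006,"tz":0,"rx":0,"ry":0,"rz":0},{"tx":-0.03,"ty":0.005,"tz":0,"rx":0,"ry":0,"rz":0},{"tx":-0.02,"ty":0.003,"tz":0,"rx":0,"ry":0,"rz":0},{"tx":0,"ty":0,"tz":0,"rx":0,"ry":0,"rz":0},{"tx":0,"ty":0,"tz":0,"rx":0,"ry":0,"rz":0},{"tx":0,"ty":0,"tz":0,"rx":0,"ry":0,"rz":0}]' 0 60
python3 - <<'E'
from h import *
rel([.553,.011,.275])
a=cam("top","t5");b=cam("scene","s5");cam("wrist","w5")
k=blobs(a,(0,0,190),(180,40,255),500,(380,200,480,295)); print(len(k),"lid",quad(box(a,k[0],.02)))
E
```

```text
time_s: 11.72
tool_pos: [0.5511, 0.0124, 0.2715]
tool_rot: [-180.0, -0.0, 81.7]
force: [-0.0, 0.6, -4.7]
grip_width: 0.0193
at [0.5511 0.0124 0.2715] [-179.9922   -0.0324   81.7474]  turn -  shift [-0.0011  0.0021 -0.0035]
1 lid (array([ 0.4987, -0.2932,  0.02  ]), [0.1664, 0.1693, 0.1668, 0.1664], [-4.9, -3.56, -5.9, -3.67])
```

View pics/s5.png

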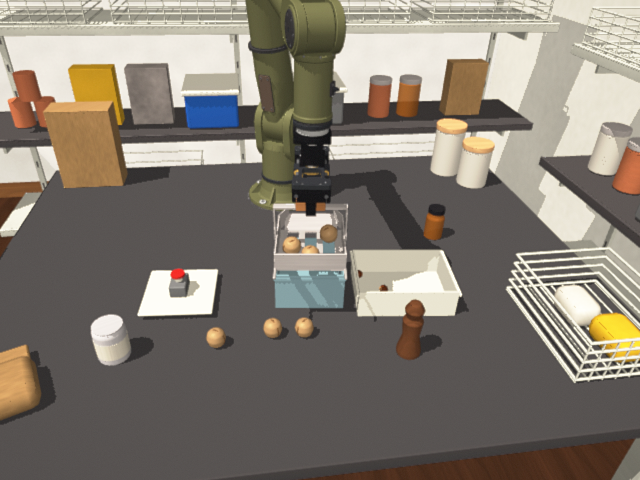

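View pics/t5.png

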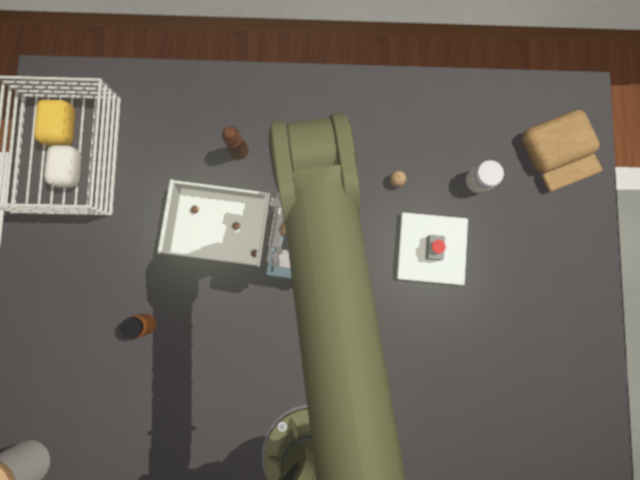

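View pics/w5.png

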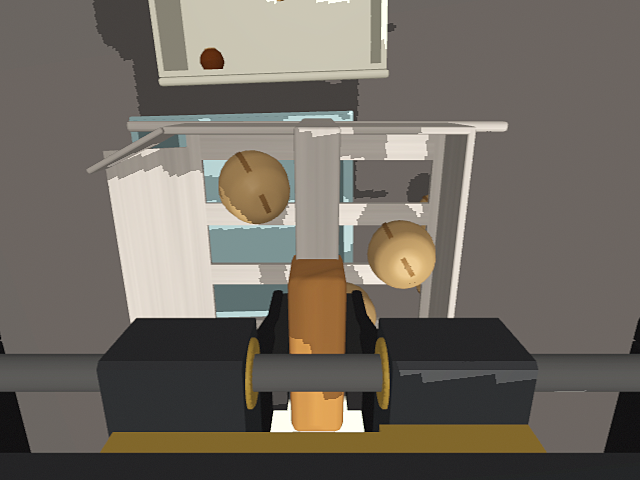

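```bash
python3 -m creep '[{"tx":0,"ty":0.002,"tz":-0.003,"rx":-4,"ry":0,"rz":0},{"tx":0,"ty":0,"tz":0,"rx":-6,"ry":0,"rz":0},{"tx":0,"ty":0,"tz":0,"rx":-6,"ry":0,"rz":0},{"tx":0,"ty":0,"tz":0,"rx":-6,"ry":0,"rz":0},{"tx":0,"ty":0,"tz":0,"rx":-5,"ry":0,"rz":0},{"tx":0,"ty":0,"tz":0,"rx":-3,"ry":0,"rz":0},{"tx":0,"ty":0,"tz":0,"rx":0,"ry":0,"rz":0},{"tx":0,"ty":0,"tz":0,"rx":-3,"ry":0,"rz":0},{"tx":0,"ty":0,"tz":0,"rx":0,"ry":0,"rz":0},{"tx":0,"ty":0,"tz":0,"rx":-3,"ry":0,"rz":0},{"tx":0,"ty":0,"tz":0,"rx":0,"ry":0,"rz":0},{"tx":0,"ty":0,"tz":0,"rx":0,"ry":0,"rz":0}]'
python3 - <<'E'
from h import *
a=cam("top");b=cam("scene")
crop(b,"s6",230,170,400,320,4.5)
E
```

```text
time_s: 13.38
tool_pos: [0.5529, 0.0103, 0.2754]
tool_rot: [144.9, 0.1, 81.6]
force: [0.4, 0.8, -4.8]
grip_width: 0.0192
```

View pics/s6.png

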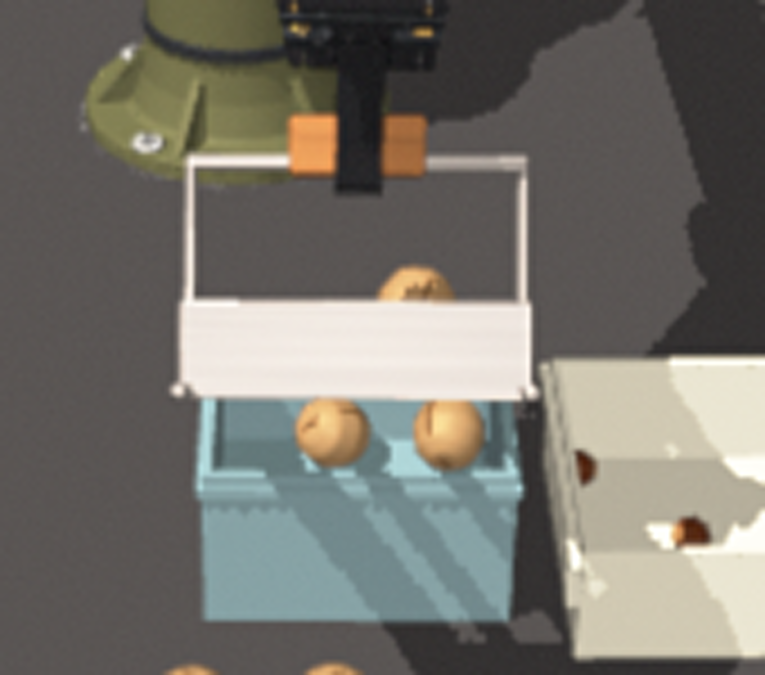

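```bash
python3 -m creep '[{"tx":0,"ty":0,"tz":0,"rx":0,"ry":0,"rz":0}]'; python3 - <<'E'
from h import *
b=cam("scene")
crop(b,"s7",230,170,400,320,4.5); w=cam("wrist","w7")
for p in((333,432),(449,432)): print(onz(b,230+p[0]/4.5,170+p[1]/4.5,.026))
E
```

```text
time_s: 13.6
tool_pos: [0.5529, 0.0083, 0.2756]
tool_rot: [144.8, 0.1, 81.4]
force: [-0.5, -0.9, -5.2]
grip_width: 0.0194
[0.4451 0.0133 0.026 ]
[0.4526 0.0788 0.026 ]
```

View pics/w7.png

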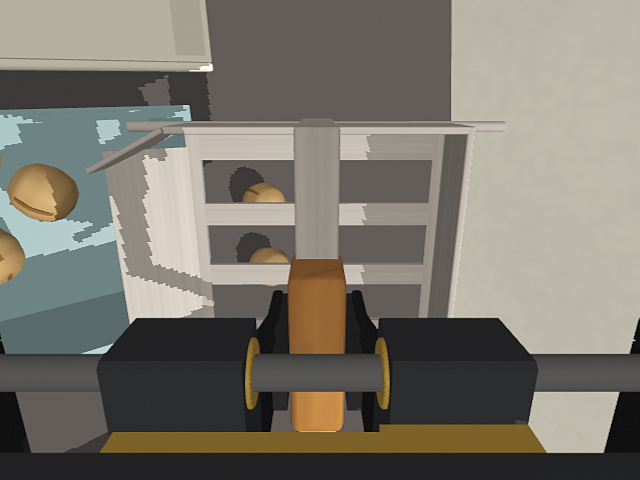

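View pics/s7.png

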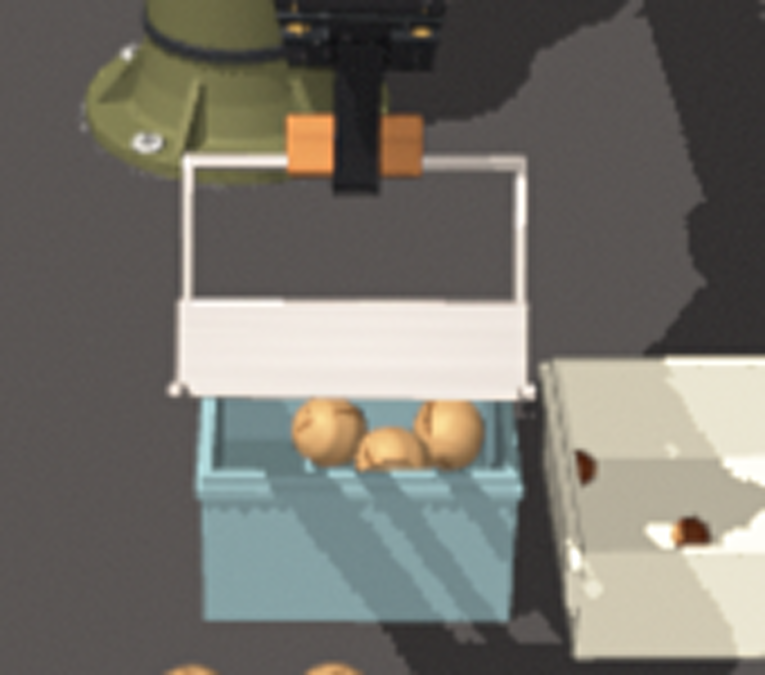

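```bash
python3 -m creep '[{"tx":0,"ty":0,"tz":0,"rx":9,"ry":0,"rz":0},{"tx":0,"ty":0,"tz":0,"rx":9,"ry":0,"rz":0},{"tx":0,"ty":0,"tz":0,"rx":9,"ry":0,"rz":0},{"tx":0,"ty":0,"tz":0,"rx":9,"ry":0,"rz":0},{"tx":0,"ty":0,"tz":0,"rx":0,"ry":0,"rz":0}]'
python3 - <<'E'
from h import *
a=cam("top"); crop(a,"t8",150,165,350,295,4)
im=cv2.imread("pics/t5.png"); a["pixels"]=im[:,:,::-1].copy()
crop(a,"t8",150,170,280,275,6)
o=env.get_obs();print(o["tool_pos"],o["tool_rot"])
E
```

```text
time_s: 14.32
tool_pos: [0.5553, 0.0079, 0.2736]
tool_rot: [-179.2, 0.0, 81.4]
force: [-0.1, 0.8, -5.6]
grip_width: 0.0195
[0.5542 0.0087 0.2744] [-179.2957    0.0376   81.4299]
```

View pics/t8.png

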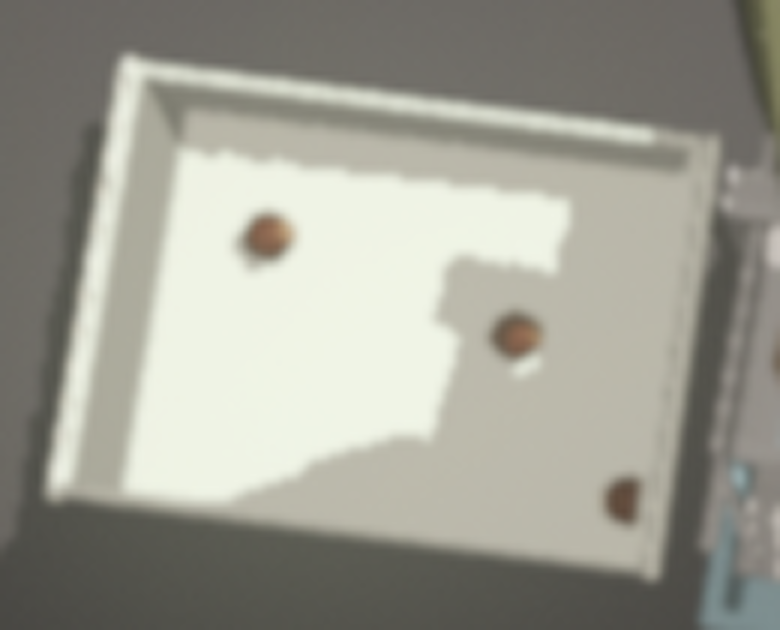

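```bash
python3 - <<'E'
from h import *
a=cam("top")
q=quad(np.array([onz(a,150+u/6,170+v/6,.07) for u,v in((122,57),(718,135),(654,579),(49,496))])); print(q)
P=[q[0][0],q[0][1],.274]; rel(P,[180,0,83])
E
```

```text
(array([0.5443, 0.2377, 0.07  ]), [0.2375, 0.1771, 0.2367, 0.1753], [-6.28, -6.3, -6.71, -6.03])
at [0.5533 0.0093 0.2752] [-179.3528    0.0684   81.4783]  turn [-0.6481  0.0598 -1.522 ]  shift [ 0.2245 -0.0427  0.0014]
```

```bash
python3 -m creep '[{"tx":0.025,"ty":-0.004,"tz":0,"rx":-0.6,"ry":0,"rz":-1.5},{"tx":0.05,"ty":-0.009,"tz":0,"rx":0,"ry":0,"rz":0},{"tx":0.05,"ty":-0.009,"tz":0,"rx":0,"ry":0,"rz":0},{"tx":0.05,"ty":-0.010,"tz":0,"rx":0,"ry":0,"rz":0},{"tx":0.03,"ty":-0.006,"tz":0,"rx":0,"ry":0,"rz":0},{"tx":0.02,"ty":-0.003,"tz":0,"rx":0,"ry":0,"rz":0},{"tx":0,"ty":0,"tz":0.03,"rx":0,"ry":0,"rz":0},{"tx":0,"ty":0,"tz":0.03,"rx":0,"ry":0,"rz":0},{"tx":0,"ty":0,"tz":0.0,"rx":0,"ry":0,"rz":0},{"tx":0,"ty":0,"tz":0.0,"rx":0,"ry":0,"rz":0}]'
python3 - <<'E'
from h import *
rel([.546,.237,.1915],[180,0,83.3])
E
```

```text
time_s: 15.68
tool_pos: [0.54, 0.2386, 0.2175]
tool_rot: [180.0, 0.0, 83.1]
force: [-0.1, -0.1, -4.0]
grip_width: 0.0196
at [0.54   0.2386 0.2175] [179.9863   0.0113  83.0559]  turn [ 0.0137  0.0113 -0.2441]  shift [-0.0009  0.0062  0.026 ]
```

```bash
python3 -m creep '[{"tx":-0.001,"ty":0.006,"tz":0.012,"rx":0,"ry":0,"rz":0},{"tx":0,"ty":0,"tz":0.01,"rx":0,"ry":0,"rz":0},{"tx":0,"ty":0,"tz":0.002,"rx":0,"ry":0,"rz":0},{"tx":0,"ty":0,"tz":0.001,"rx":0,"ry":0,"rz":0},{"tx":0,"ty":0,"tz":0,"rx":0,"ry":0,"rz":0},{"tx":0,"ty":0,"tz":0,"rx":0,"ry":0,"rz":0}]'
```

```text
time_s: 16.42
tool_pos: [0.5467, 0.2369, 0.1922]
tool_rot: [-180.0, -0.0, 83.0]
force: [1.1, 2.0, 5.3]
grip_width: 0.0194
```

```bash
python3 -m creep '[{"tx":0,"ty":0,"tz":0,"rx":0,"ry":0,"rz":0},{"tx":0,"ty":0,"tz":0,"rx":0,"ry":0,"rz":0},{"tx":0,"ty":0,"tz":0,"rx":0,"ry":0,"rz":0},{"tx":0,"ty":0,"tz":0,"rx":0,"ry":0,"rz":0},{"tx":0,"ty":0,"tz":0,"rx":0,"ry":0,"rz":0},{"tx":0,"ty":0,"tz":-0.03,"rx":0,"ry":0,"rz":0},{"tx":0,"ty":0,"tz":-0.04,"rx":0,"ry":0,"rz":0},{"tx":0,"ty":0,"tz":-0.03,"rx":0,"ry":0,"rz":0},{"tx":0,"ty":0,"tz":0,"rx":0,"ry":0,"rz":0}]' 0.07 20
python3 - <<'E'
from h import *
c=cam("wrist","w9");b=cam("scene");crop(b,"s9",260,180,470,330,3.8)
E
```

```text
time_s: 17.55
tool_pos: [0.5471, 0.2369, 0.2931]
tool_rot: [179.9, -0.0, 83.0]
force: [0.5, -1.1, -0.5]
grip_width: 0.07
```

View pics/w9.png

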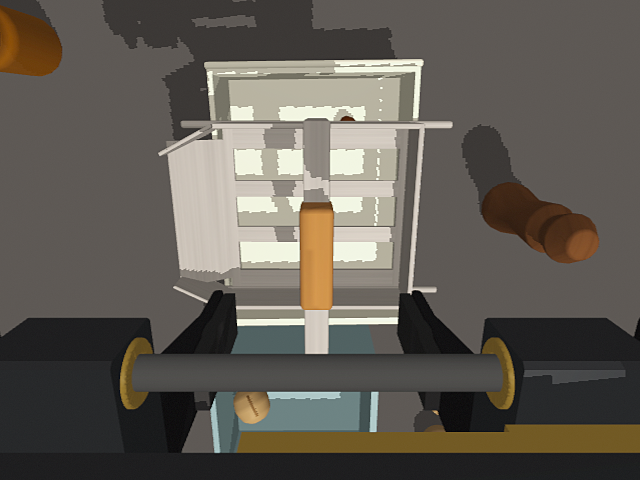

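View pics/s9.png

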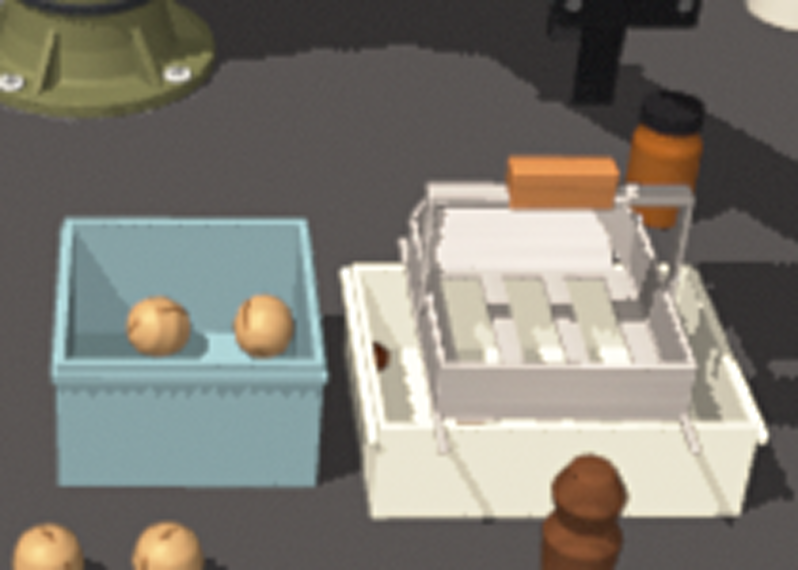

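```bash
python3 - <<'E'
from h import *
a=cam("top","t9");b=cam("scene")
A=[ctr(k) for k in blobs(a,(8,60,80),(25,255,255),80,(270,150,430,290))]; B=[ctr(k) for k in blobs(b,(8,60,80),(25,255,255),100,(190,240,345,360))]
for p in A: print("top",p,onz(a,*p,.021))
for p in B: print("scene",p,onz(b,*p,.021))
k=blobs(a,(0,0,190),(180,40,255),500,(380,200,480,295)); print(len(k),"lid",quad(box(a,k[0],.02)))
rel([.662,-.0146,.12],[180,0,83])
E
```

```text
top (397.80548414738644, 178.27677806341043) [ 0.6728 -0.2056  0.021 ]
top (349.1154177433247, 183.05081826012056) [ 0.6577 -0.0831  0.021 ]
top (321.86787564766837, 179.6830742659758) [ 0.6647 -0.0147  0.021 ]
top (311.488824101069, 268.4518950437318) [0.4425 0.0069 0.021 ]
top (282.2205128205128, 264.3651282051282) [0.4511 0.0786 0.021 ]
top (294.0766045548654, 222.055900621118) [0.5561 0.0522 0.021 ]
scene (215.31877022653723, 336.84789644012943) [ 0.6723 -0.2068  0.021 ]
scene (272.0364583333333, 327.30381944444446) [ 0.6572 -0.0845  0.021 ]
scene (303.61896451425247, 326.8539848749273) [ 0.6641 -0.0156  0.021 ]
scene (301.11813186813185, 265.4697802197802) [0.4351 0.0071 0.021 ]
scene (328.9457142857143, 265.48) [0.4434 0.0784 0.021 ]
1 lid (array([ 0.4987, -0.2931,  0.02  ]), [0.1664, 0.1691, 0.1668, 0.1662], [-4.9, -3.56, -5.9, -3.67])
at [0.5454 0.2357 0.2887] [-179.6747    0.1704   83.0037]  turn [-0.3253  0.1704  0.0032]  shift [-0.2337  0.1472  0.1685]
```

View pics/t9.png

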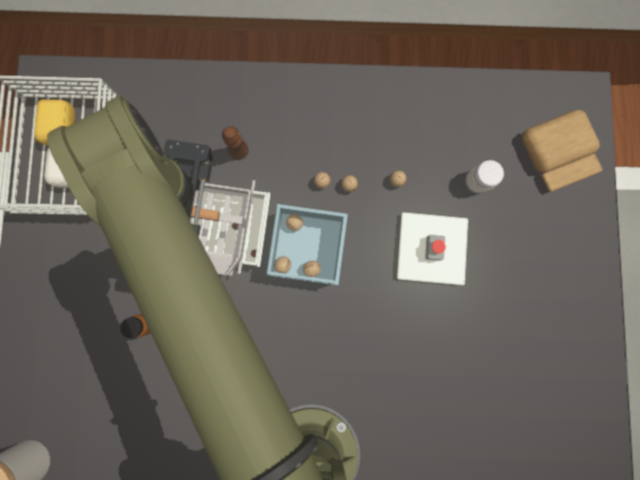

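```bash
python3 -m creep '[{"tx":-0.047,"ty":0.0295,"tz":0,"rx":0,"ry":0,"rz":0},{"tx":-0.047,"ty":0.0295,"tz":0,"rx":0,"ry":0,"rz":0},{"tx":-0.047,"ty":0.0295,"tz":0,"rx":0,"ry":0,"rz":0},{"tx":-0.047,"ty":0.0295,"tz":0,"rx":0,"ry":0,"rz":0},{"tx":-0.047,"ty":0.0295,"tz":0,"rx":0,"ry":0,"rz":0},{"tx":0,"ty":0,"tz":0.055,"rx":0,"ry":0,"rz":0},{"tx":0,"ty":0,"tz":0.055,"rx":0,"ry":0,"rz":0},{"tx":0,"ty":0,"tz":0.055,"rx":0,"ry":0,"rz":0},{"tx":0,"ty":0,"tz":0,"rx":0,"ry":0,"rz":0},{"tx":0,"ty":0,"tz":0,"rx":0,"ry":0,"rz":0},{"tx":0,"ty":0,"tz":0,"rx":0,"ry":0,"rz":0}]' 0.07
python3 - <<'E'
from h import *
rel([.6645,-.0149,.030],[180,0,83])
cam("wrist","w10")
E
```

```text
time_s: 19.12
tool_pos: [0.665, -0.0151, 0.1283]
tool_rot: [179.9, 0.1, 83.0]
force: [0.2, 0.6, -0.5]
grip_width: 0.0702
at [ 0.665  -0.0151  0.1283] [179.9163   0.065   83.0066]  turn [0.0837 0.065  0.0066]  shift [ 0.0002 -0.0007  0.0983]
```

View pics/w10.png

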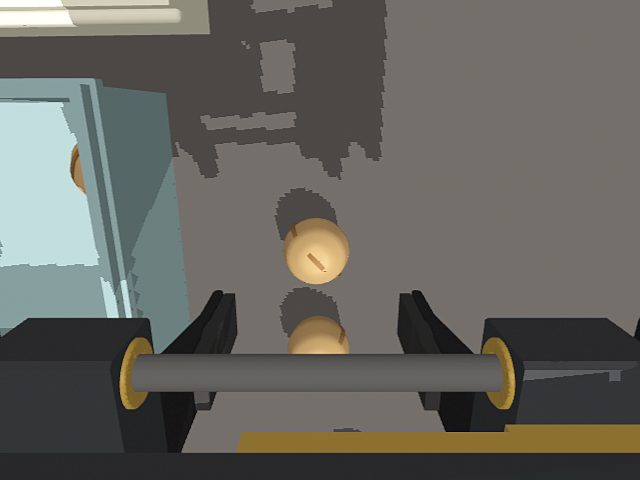

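```bash
python3 -m creep '[{"tx":0,"ty":0,"tz":0,"rx":0,"ry":0,"rz":9.7},{"tx":0,"ty":0,"tz":0,"rx":0,"ry":0,"rz":9.7},{"tx":0,"ty":0,"tz":0,"rx":0,"ry":0,"rz":9.7},{"tx":0,"ty":0,"tz":0,"rx":0,"ry":0,"rz":9.7},{"tx":0,"ty":0,"tz":0,"rx":0,"ry":0,"rz":9.7},{"tx":0,"ty":0,"tz":0,"rx":0,"ry":0,"rz":9.7},{"tx":0,"ty":0,"tz":0,"rx":0,"ry":0,"rz":0},{"tx":0,"ty":0,"tz":0,"rx":0,"ry":0,"rz":0}]' 0.058
python3 - <<'E'
from h import *
rel([.6645,-.0149,.030],[180,0,25])
w=cam("wrist","w11")
for k in blobs(w,(8,60,80),(25,255,255),300): print(ctr(k),cv2.minEnclosingCircle(k),onz(w,*cv2.minEnclosingCircle(k)[0],.021))
E
```

```text
time_s: 20.18
tool_pos: [0.6636, -0.0151, 0.1262]
tool_rot: [180.0, 0.1, 25.0]
force: [-0.3, -0.4, -0.5]
grip_width: 0.0576
at [ 0.6636 -0.0151  0.1262] [179.9884   0.141   24.9778]  turn [ 0.0115  0.141  -0.0222]  shift [0.0011 0.0002 0.0962]
(438.7112935856241, 440.3095663113514) ((421.5, 446.0), 217.58285522460938) [ 0.5614 -0.1465  0.021 ]
(315.68421809811537, 250.8851004651609) ((315.5, 249.5), 35.107078552246094) [ 0.6649 -0.0138  0.021 ]
(413.74832357185295, 294.6455309396486) ((410.0206298828125, 302.55731201171875), 34.28394317626953) [ 0.658  -0.0836  0.021 ]
(473.7314768771755, 373.2428310956406) ((471.5, 373.0), 36.58219909667969) [ 0.6295 -0.1468  0.021 ]
(160.18304626815265, 373.3736913204998) ((162.0, 373.0), 36.496673583984375) [0.541 0.043 0.021]
```

View pics/w11.png

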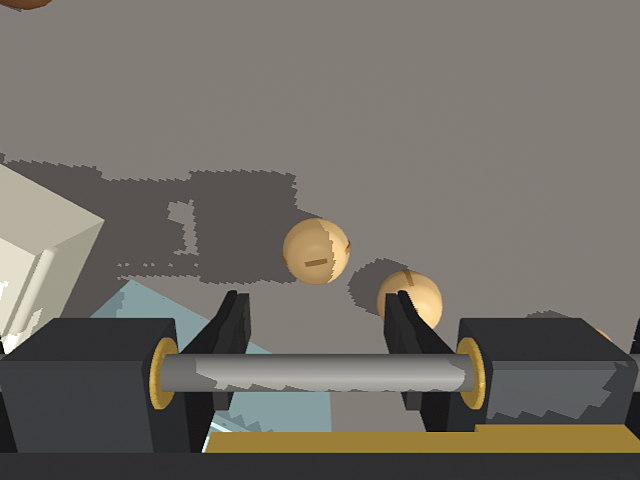

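Both views agree: the first stray is at (0.665, -0.014) and the second at (0.658, -0.0835). I descend on the first.

```bash
python3 -m creep '[{"tx":0.001,"ty":0,"tz":0.04,"rx":0,"ry":0,"rz":0},{"tx":0,"ty":0,"tz":0.04,"rx":0,"ry":0,"rz":0},{"tx":0,"ty":0,"tz":0.017,"rx":0,"ry":0,"rz":0},{"tx":0,"ty":0,"tz":0,"rx":0,"ry":0,"rz":0}]'; python3 -m creep '[{"tx":0,"ty":0,"tz":0,"rx":0,"ry":0,"rz":0},{"tx":0,"ty":0,"tz":0,"rx":0,"ry":0,"rz":0},{"tx":0,"ty":0,"tz":0,"rx":0,"ry":0,"rz":0},{"tx":0,"ty":0,"tz":0,"rx":0,"ry":0,"rz":0}]' 0.02 12
```

```text
time_s: 20.72
tool_pos: [0.6638, -0.015, 0.0281]
tool_rot: [-180.0, 0.2, 24.8]
force: [0.5, 0.1, -0.1]
grip_width: 0.0573
time_s: 21.22
tool_pos: [0.6641, -0.015, 0.0287]
tool_rot: [180.0, 0.2, 24.8]
force: [-0.2, -0.1, 1.7]
grip_width: 0.0413
```

```bash
python3 -m creep '[{"tx":0,"ty":0,"tz":-0.044,"rx":0,"ry":0,"rz":0},{"tx":0,"ty":0,"tz":-0.044,"rx":0,"ry":0,"rz":0},{"tx":0,"ty":0,"tz":-0.043,"rx":0,"ry":0,"rz":0},{"tx":-0.044,"ty":-0.031,"tz":0,"rx":0,"ry":0,"rz":0},{"tx":-0.044,"ty":-0.031,"tz":0,"rx":0,"ry":0,"rz":0},{"tx":-0.044,"ty":-0.031,"tz":0,"rx":0,"ry":0,"rz":0},{"tx":0,"ty":0,"tz":0,"rx":0,"ry":0,"rz":0},{"tx":0,"ty":0,"tz":0.035,"rx":0,"ry":0,"rz":0},{"tx":0,"ty":0,"tz":0.035,"rx":0,"ry":0,"rz":0},{"tx":0,"ty":0,"tz":0,"rx":0,"ry":0,"rz":0},{"tx":0,"ty":0,"tz":0,"rx":0,"ry":0,"rz":0}]'
python3 - <<'E'
from h import *
rel([.505,.015,.085])
b=cam("scene");crop(b,"s12",230,200,400,320,4.5)
E
```

```text
time_s: 22.6
tool_pos: [0.5064, 0.0142, 0.0908]
tool_rot: [180.0, 0.1, 24.8]
force: [0.4, -1.4, -0.2]
grip_width: 0.0408
at [0.5064 0.0142 0.0908] [179.9944   0.1244  24.7951]  turn -  shift [-0.0009 -0.0014  0.0058]
```

View pics/s12.png

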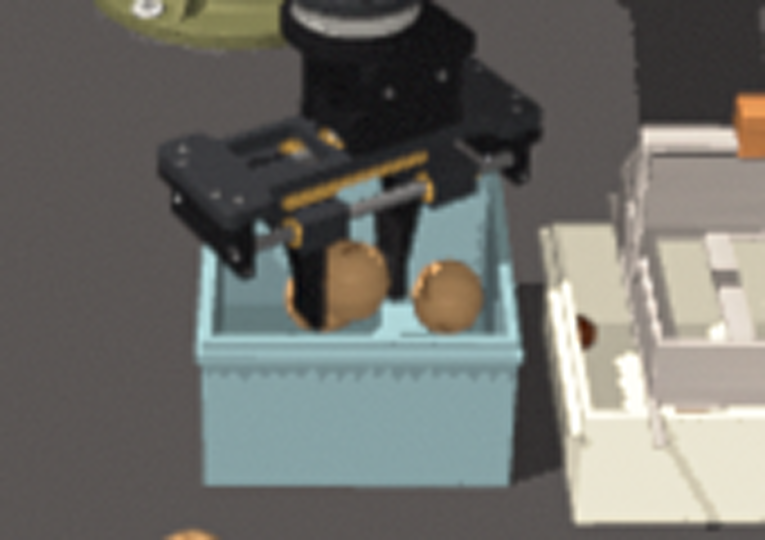

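Release, rise, and check the canister with the top and scene views.

```bash
python3 -m creep '[{"tx":0,"ty":0,"tz":0,"rx":0,"ry":0,"rz":0},{"tx":0,"ty":0,"tz":0,"rx":0,"ry":0,"rz":0},{"tx":0,"ty":0,"tz":0,"rx":0,"ry":0,"rz":0},{"tx":0,"ty":0,"tz":-0.035,"rx":0,"ry":0,"rz":0},{"tx":0,"ty":0,"tz":-0.035,"rx":0,"ry":0,"rz":0},{"tx":0.03,"ty":0.05,"tz":0,"rx":0,"ry":0,"rz":0},{"tx":0.03,"ty":0.05,"tz":0,"rx":0,"ry":0,"rz":0},{"tx":0,"ty":0,"tz":0,"rx":0,"ry":0,"rz":0},{"tx":0,"ty":0,"tz":0,"rx":0,"ry":0,"rz":0}]' 0.058
python3 - <<'E'
from h import *
a=cam("top","t13");b=cam("scene")
B=[ctr(k) for k in blobs(b,(8,60,80),(25,255,255),100,(190,240,345,360))]
for p in B: print("scene",p,onz(b,*p,.021))
crop(b,"s13",190,220,400,350,3.8)
rel([.6577,-.0835,.030],[180,0,25])
E
```

```text
time_s: 23.78
tool_pos: [0.6011, -0.0508, 0.1588]
tool_rot: [-179.9, 0.3, 24.8]
force: [0.6, 0.8, -0.6]
grip_width: 0.0581
scene (215.32954545454547, 336.87824675324674) [ 0.6724 -0.2068  0.021 ]
scene (272.0364583333333, 327.30381944444446) [ 0.6572 -0.0845  0.021 ]
scene (328.9630681818182, 265.5198863636364) [0.4435 0.0785 0.021 ]
scene (302.5717439293598, 267.23509933774835) [0.4432 0.0099 0.021 ]
at [ 0.6009 -0.05    0.1595] [-179.9367    0.2322   24.8995]  turn [-0.0635  0.2322 -0.1006]  shift [0.0379 0.0544 0.1292]
```

View pics/s13.png

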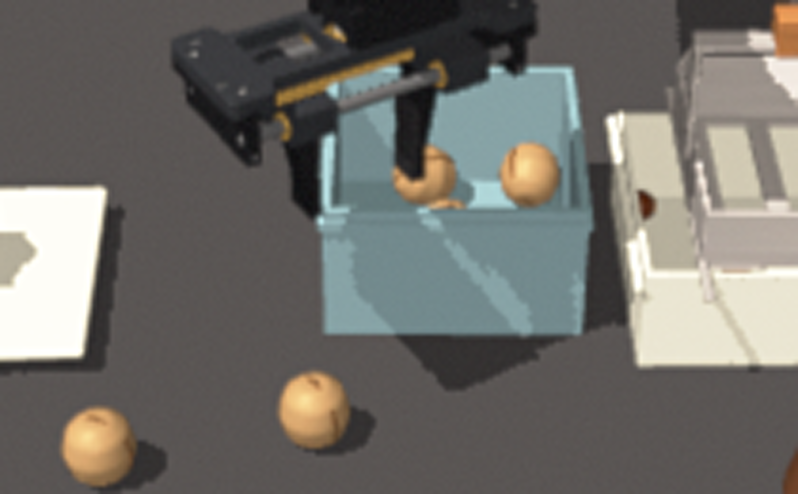

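```bash
python3 -m creep '[{"tx":0.019,"ty":0.027,"tz":0,"rx":0,"ry":0,"rz":0},{"tx":0.019,"ty":0.027,"tz":0,"rx":0,"ry":0,"rz":0},{"tx":0,"ty":0,"tz":0.045,"rx":0,"ry":0,"rz":0},{"tx":0,"ty":0,"tz":0.045,"rx":0,"ry":0,"rz":0},{"tx":0,"ty":0,"tz":0.025,"rx":0,"ry":0,"rz":0},{"tx":0,"ty":0,"tz":0.015,"rx":0,"ry":0,"rz":0},{"tx":0,"ty":0,"tz":0,"rx":0,"ry":0,"rz":0},{"tx":0,"ty":0,"tz":0,"rx":0,"ry":0,"rz":0}]'; python3 -m creep '[{"tx":0,"ty":0,"tz":0,"rx":0,"ry":0,"rz":0},{"tx":0,"ty":0,"tz":0,"rx":0,"ry":0,"rz":0},{"tx":0,"ty":0,"tz":0,"rx":0,"ry":0,"rz":0},{"tx":0,"ty":0,"tz":0,"rx":0,"ry":0,"rz":0}]' 0.02 12
python3 -c "
from h import *
rel([.505,.010,.16])"
```

```text
time_s: 24.88
tool_pos: [0.6595, -0.0845, 0.0309]
tool_rot: [179.9, 0.1, 24.8]
force: [-0.6, 0.0, 0.4]
grip_width: 0.058
time_s: 25.38
tool_pos: [0.6588, -0.0847, 0.0298]
tool_rot: [180.0, 0.2, 24.8]
force: [-0.0, -0.2, 2.5]
grip_width: 0.0413
at [ 0.6588 -0.0847  0.0298] [179.9956   0.1765  24.8018]  turn -  shift [-0.1003 -0.1505 -0.1299]
```

```bash
python3 -m creep '[{"tx":0,"ty":0,"tz":-0.044,"rx":0,"ry":0,"rz":0},{"tx":0,"ty":0,"tz":-0.044,"rx":0,"ry":0,"rz":0},{"tx":0,"ty":0,"tz":-0.042,"rx":0,"ry":0,"rz":0},{"tx":-0.025,"ty":-0.0376,"tz":0,"rx":0,"ry":0,"rz":0},{"tx":-0.025,"ty":-0.0376,"tz":0,"rx":0,"ry":0,"rz":0},{"tx":-0.025,"ty":-0.0376,"tz":0,"rx":0,"ry":0,"rz":0},{"tx":-0.025,"ty":-0.0376,"tz":0,"rx":0,"ry":0,"rz":0},{"tx":0,"ty":0,"tz":0,"rx":0,"ry":0,"rz":0},{"tx":0,"ty":0,"tz":0.035,"rx":0,"ry":0,"rz":0},{"tx":0,"ty":0,"tz":0.035,"rx":0,"ry":0,"rz":0},{"tx":0,"ty":0,"tz":0,"rx":0,"ry":0,"rz":0},{"tx":0,"ty":0,"tz":0,"rx":0,"ry":0,"rz":0}]'
python3 -m creep '[{"tx":0,"ty":0,"tz":0,"rx":0,"ry":0,"rz":0},{"tx":0,"ty":0,"tz":0,"rx":0,"ry":0,"rz":0},{"tx":0,"ty":0,"tz":0,"rx":0,"ry":0,"rz":0},{"tx":0,"ty":0,"tz":-0.035,"rx":0,"ry":0,"rz":0},{"tx":0,"ty":0,"tz":-0.035,"rx":0,"ry":0,"rz":0},{"tx":0.03,"ty":0.05,"tz":0,"rx":0,"ry":0,"rz":0},{"tx":0.03,"ty":0.05,"tz":0,"rx":0,"ry":0,"rz":0},{"tx":0.03,"ty":0.05,"tz":0,"rx":0,"ry":0,"rz":0},{"tx":0,"ty":0,"tz":0,"rx":0,"ry":0,"rz":0},{"tx":0,"ty":0,"tz":0,"rx":0,"ry":0,"rz":0}]' 0.058
python3 - <<'E'
from h import *
a=cam("top");b=cam("scene")
for p in [ctr(k) for k in blobs(a,(8,60,80),(25,255,255),80,(270,150,430,290))]: print("top",p,onz(a,*p,.021))
for p in [ctr(k) for k in blobs(b,(8,60,80),(25,255,255),100,(190,240,345,360))]: print("scene",p,onz(b,*p,.021))
crop(b,"s14",190,220,400,350,3.8); cv2.imwrite("pics/t14.png",a["pixels"][:,:,::-1])
rel([.6725,-.206,.030],[180,0,25])
E
```

```text
time_s: 26.88
tool_pos: [0.5059, 0.0098, 0.0907]
tool_rot: [180.0, 0.1, 24.8]
force: [0.2, -0.6, -0.6]
grip_width: 0.0411
time_s: 28.12
tool_pos: [0.6491, -0.0876, 0.1587]
tool_rot: [-179.9, 0.3, 24.8]
force: [-0.2, -0.5, -0.1]
grip_width: 0.0583
top (318.9567284831193, 265.831193533048) [ 0.4492 -0.0113  0.021 ]
top (282.18439716312054, 264.43059777102326) [0.4509 0.0787 0.021 ]
top (294.05691056910564, 221.99796747967477) [0.5563 0.0523 0.021 ]
top (308.0233333333333, 242.07) [0.5071 0.0167 0.021 ]
scene (215.32954545454547, 336.87824675324674) [ 0.6724 -0.2068  0.021 ]
scene (299.262783171521, 266.4090614886731) [0.4387 0.0019 0.021 ]
scene (328.9630681818182, 265.5198863636364) [0.4435 0.0785 0.021 ]
at [ 0.649  -0.0868  0.1596] [-179.9416    0.2115   24.9039]  turn [-0.0586  0.2115 -0.0962]  shift [-0.0284  0.1182  0.1296]
```

View pics/s14.png

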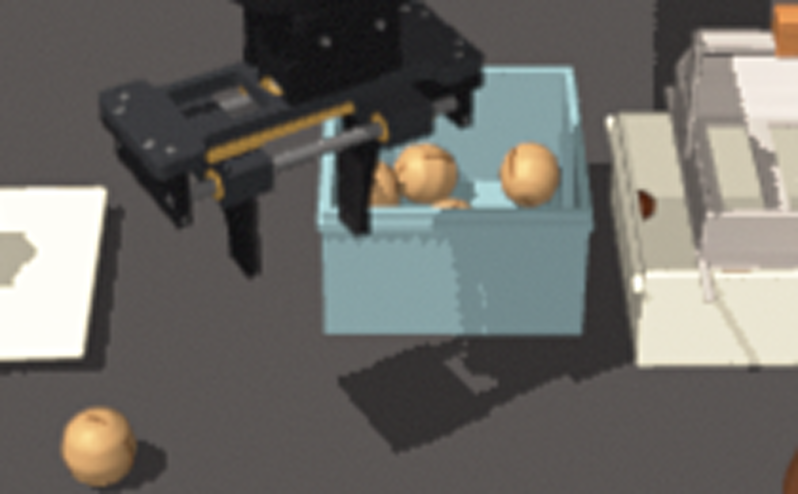

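View pics/t14.png

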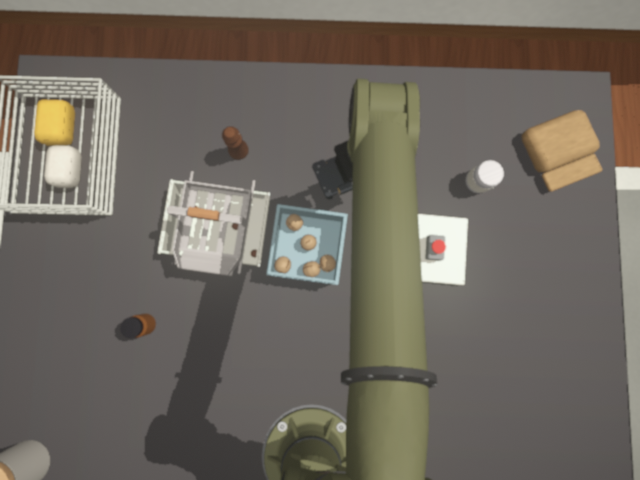

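```bash
python3 -m creep '[{"tx":-0.0142,"ty":0.059,"tz":0,"rx":0,"ry":0,"rz":0},{"tx":-0.0142,"ty":0.059,"tz":0,"rx":0,"ry":0,"rz":0},{"tx":0,"ty":0,"tz":0,"rx":0,"ry":0,"rz":0},{"tx":0,"ty":0,"tz":0.045,"rx":0,"ry":0,"rz":0},{"tx":0,"ty":0,"tz":0.045,"rx":0,"ry":0,"rz":0},{"tx":0,"ty":0,"tz":0.025,"rx":0,"ry":0,"rz":0},{"tx":0,"ty":0,"tz":0.015,"rx":0,"ry":0,"rz":0},{"tx":0,"ty":0,"tz":0,"rx":0,"ry":0,"rz":0},{"tx":0,"ty":0,"tz":0,"rx":0,"ry":0,"rz":0}]'; python3 -m creep '[{"tx":0,"ty":0,"tz":0,"rx":0,"ry":0,"rz":0},{"tx":0,"ty":0,"tz":0,"rx":0,"ry":0,"rz":0},{"tx":0,"ty":0,"tz":0,"rx":0,"ry":0,"rz":0},{"tx":0,"ty":0,"tz":0,"rx":0,"ry":0,"rz":0}]' 0.02 12
python3 -c "
from h import *
rel([.528,.0,.16])"
```

```text
time_s: 29.35
tool_pos: [0.674, -0.2074, 0.0312]
tool_rot: [179.9, 0.1, 24.8]
force: [1.0, 0.6, -0.1]
grip_width: 0.0579
time_s: 29.85
tool_pos: [0.6733, -0.2076, 0.0299]
tool_rot: [180.0, 0.2, 24.8]
force: [0.4, -0.2, 2.3]
grip_width: 0.0411
at [ 0.6733 -0.2076  0.0299] [179.9891   0.1799  24.7973]  turn -  shift [-0.0452 -0.2494 -0.13  ]
```

```bash
python3 -m creep '[{"tx":0,"ty":0,"tz":-0.044,"rx":0,"ry":0,"rz":0},{"tx":0,"ty":0,"tz":-0.044,"rx":0,"ry":0,"rz":0},{"tx":0,"ty":0,"tz":-0.042,"rx":0,"ry":0,"rz":0},{"tx":-0.009,"ty":-0.05,"tz":0,"rx":0,"ry":0,"rz":0},{"tx":-0.009,"ty":-0.05,"tz":0,"rx":0,"ry":0,"rz":0},{"tx":-0.009,"ty":-0.05,"tz":0,"rx":0,"ry":0,"rz":0},{"tx":-0.009,"ty":-0.05,"tz":0,"rx":0,"ry":0,"rz":0},{"tx":-0.009,"ty":-0.05,"tz":0,"rx":0,"ry":0,"rz":0},{"tx":0,"ty":0,"tz":0,"rx":0,"ry":0,"rz":0},{"tx":0,"ty":0,"tz":0,"rx":0,"ry":0,"rz":0},{"tx":0,"ty":0,"tz":0.035,"rx":0,"ry":0,"rz":0},{"tx":0,"ty":0,"tz":0.035,"rx":0,"ry":0,"rz":0},{"tx":0,"ty":0,"tz":0,"rx":0,"ry":0,"rz":0},{"tx":0,"ty":0,"tz":0,"rx":0,"ry":0,"rz":0}]'
python3 -m creep '[{"tx":0,"ty":0,"tz":0,"rx":0,"ry":0,"rz":0},{"tx":0,"ty":0,"tz":0,"rx":0,"ry":0,"rz":0},{"tx":0,"ty":0,"tz":0,"rx":0,"ry":0,"rz":0},{"tx":0,"ty":0,"tz":-0.045,"rx":0,"ry":0,"rz":0},{"tx":0,"ty":0,"tz":-0.045,"rx":0,"ry":0,"rz":0},{"tx":0.03,"ty":0.05,"tz":0,"rx":0,"ry":0,"rz":0},{"tx":0.03,"ty":0.05,"tz":0,"rx":0,"ry":0,"rz":0},{"tx":0.03,"ty":0.05,"tz":0,"rx":0,"ry":0,"rz":0},{"tx":0.03,"ty":0.01,"tz":0,"rx":0,"ry":0,"rz":0},{"tx":0,"ty":0,"tz":0,"rx":0,"ry":0,"rz":0},{"tx":0,"ty":0,"tz":0,"rx":0,"ry":0,"rz":0}]' 0.08
python3 - <<'E'
from h import *
a=cam("top","t15");b=cam("scene","s15")
for p in [ctr(k) for k in blobs(a,(8,60,80),(25,255,255),60,(265,150,430,290))]: print("top",p,onz(a,*p,.021))
k=blobs(a,(0,0,190),(180,40,255),500,(380,200,480,295)); print(len(k),"lid",quad(box(a,k[0],.02)))
k=blobs(a,(90,20,60),(110,120,255),500,(250,190,370,300)); print(len(k),"can mask",quad(box(a,k[0],.095)))
crop(a,"tz15",260,190,480,300,3.6)
E
```

```text
time_s: 31.6
tool_pos: [0.5286, -0.0002, 0.0906]
tool_rot: [180.0, 0.1, 24.7]
force: [0.4, 0.5, 0.0]
grip_width: 0.0412
time_s: 32.98
tool_pos: [0.7032, -0.0937, 0.1788]
tool_rot: [-179.9, 0.3, 24.8]
force: [0.1, 0.4, -0.0]
grip_width: 0.0801
top (319.0038040893961, 265.8212077983832) [ 0.4492 -0.0114  0.021 ]
top (282.1137965760322, 264.4098690835851) [0.451  0.0789 0.021 ]
top (329.77272727272725, 227.36363636363637) [ 0.5447 -0.0363  0.021 ]
top (294.0971370143149, 221.97955010224948) [0.5563 0.0522 0.021 ]
top (307.0056497175141, 243.35141242937848) [0.5039 0.0192 0.021 ]
1 lid (array([ 0.4965, -0.323 ,  0.02  ]), [0.1684, 0.1046, 0.1687, 0.1027], [-3.52, -1.79, -4.14, -1.94])
1 can mask (array([0.496 , 0.0186, 0.095 ]), [0.167, 0.1686, 0.1672, 0.1655], [-6.74, -7.38, -7.82, -7.44])
```

View pics/tz15.png

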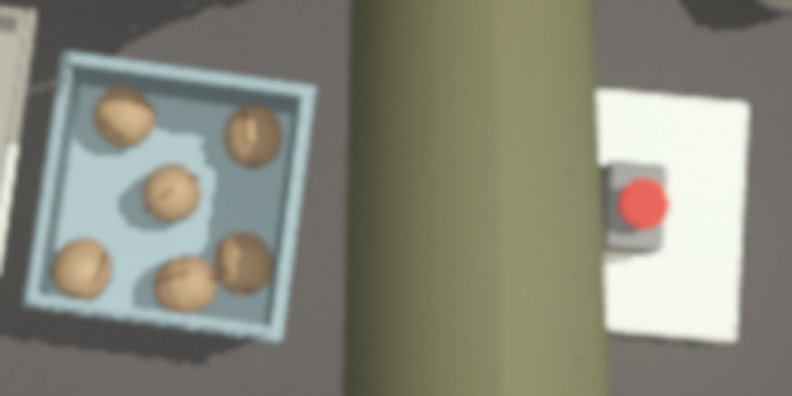

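View pics/s15.png

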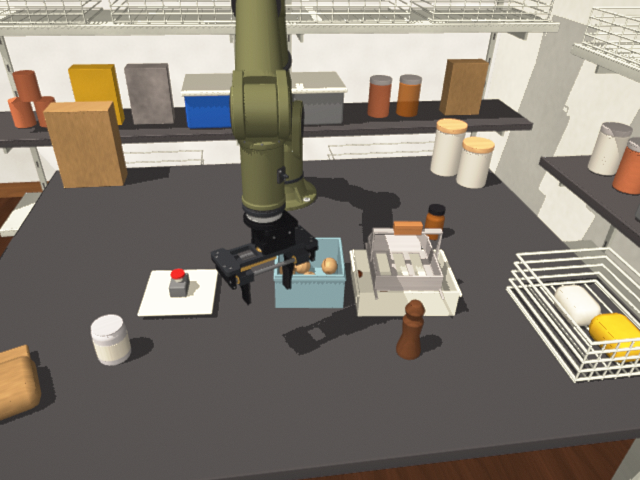

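```bash
python3 -m creep '[{"tx":0,"ty":0,"tz":-0.01,"rx":0,"ry":0,"rz":9.8},{"tx":0,"ty":0,"tz":-0.01,"rx":0,"ry":0,"rz":9.8},{"tx":0,"ty":0,"tz":0,"rx":0,"ry":0,"rz":9.8},{"tx":-0.0373,"ty":0.0434,"tz":0,"rx":0,"ry":0,"rz":0},{"tx":-0.0373,"ty":0.0434,"tz":0,"rx":0,"ry":0,"rz":0},{"tx":-0.0373,"ty":0.0434,"tz":0,"rx":0,"ry":0,"rz":0},{"tx":-0.0373,"ty":0.0434,"tz":0,"rx":0,"ry":0,"rz":0},{"tx":-0.0373,"ty":0.0434,"tz":0,"rx":0,"ry":0,"rz":0},{"tx":0,"ty":0,"tz":0,"rx":0,"ry":0,"rz":0},{"tx":0,"ty":0,"tz":0,"rx":0,"ry":0,"rz":0},{"tx":0,"ty":0,"tz":0,"rx":0,"ry":0,"rz":0}]' 0.07
python3 - <<'E'
from h import *
w=cam("wrist","w16"); a=cam("top","t16")
E
```

```text
time_s: 34.45
tool_pos: [0.5016, -0.2937, 0.2003]
tool_rot: [179.9, 0.2, -4.4]
force: [-0.8, -0.6, -0.7]
grip_width: 0.0697
```

View pics/w16.png

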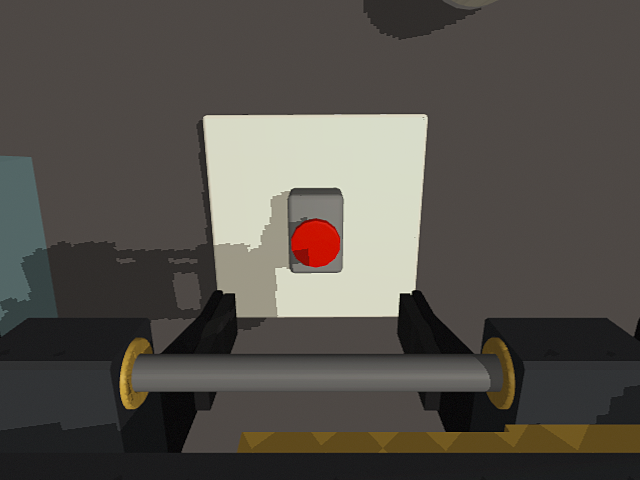

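```bash
cat >> h.py <<'E'
def lidpose():
    w=cam("wrist")
    m=blobs(w,(0,0,120),(180,60,255),3000,(150,90,480,330))
    C=[(204,116),(427,115),(414,317),(217,317)]
    return w
E
python3 - <<'E'
from h import *
w=cam("wrist")
print("plate",quad(np.array([onz(w,u,v,.02) for u,v in((204,115),(427.5,114.5),(414.5,317.5),(217,317.5))])))
k=blobs(w,(0,180,80),(180,255,255),500,(270,190,360,290)); p,r=cv2.minEnclosingCircle(k[0]); print(p,r,onz(w,*p,.072))
h=np.array([onz(w,u,v,.052) for u,v in((288,195),(343,195),(343,272),(289,272))]); print("housing",quad(h))
rel([.4985,-.294,.038])
E
```

```text
plate (array([ 0.4991, -0.2936,  0.02  ]), [0.1623, 0.1644, 0.1673, 0.164], [-4.26, -3.55, -4.41, -5.29])
(314.721923828125, 242.56788635253906) 24.578594207763672 [ 0.5004 -0.2931  0.072 ]
housing (array([ 0.4999, -0.2937,  0.052 ]), [0.038, 0.0573, 0.0396, 0.0572], [-4.39, -3.28, -4.4, -4.86])
at [ 0.5014 -0.2942  0.1999] [179.9324   0.2093  -4.4592]  turn -  shift [-0.0023 -0.0002  0.1619]
```

```bash
python3 -m creep '[{"tx":-0.0015,"ty":0,"tz":0.05,"rx":0,"ry":0,"rz":0},{"tx":0,"ty":0,"tz":0.05,"rx":0,"ry":0,"rz":0},{"tx":0,"ty":0,"tz":0.04,"rx":0,"ry":0,"rz":0},{"tx":0,"ty":0,"tz":0.021,"rx":0,"ry":0,"rz":0},{"tx":0,"ty":0,"tz":0,"rx":0,"ry":0,"rz":0},{"tx":0,"ty":0,"tz":0,"rx":0,"ry":0,"rz":0}]'; python3 -m creep '[{"tx":0,"ty":0,"tz":0,"rx":0,"ry":0,"rz":0},{"tx":0,"ty":0,"tz":0,"rx":0,"ry":0,"rz":0},{"tx":0,"ty":0,"tz":0,"rx":0,"ry":0,"rz":0},{"tx":0,"ty":0,"tz":0,"rx":0,"ry":0,"rz":0},{"tx":0,"ty":0,"tz":0,"rx":0,"ry":0,"rz":0},{"tx":0,"ty":0,"tz":0,"rx":0,"ry":0,"rz":0}]' 0.02 40
python3 -m creep '[{"tx":0,"ty":0,"tz":0,"rx":0,"ry":0,"rz":0}]'
```

```text
time_s: 35.35
tool_pos: [0.4971, -0.2938, 0.0452]
tool_rot: [-179.9, 0.5, -4.5]
force: [-19.5, 11.2, 45.4]
grip_width: 0.0702
time_s: 36.1
tool_pos: [0.5021, -0.2928, 0.0452]
tool_rot: [-179.9, -0.0, -4.4]
force: [-8.4, 10.2, 36.3]
grip_width: 0.0395
time_s: 36.22
tool_pos: [0.5021, -0.2927, 0.0453]
tool_rot: [-179.9, -0.0, -4.4]
force: [-8.4, 10.9, 36.0]
grip_width: 0.0394
```

The fingertips touched the plate because I set the TCP about 7 mm too low. The force stayed within limits and the grip is good (0.0394). Now I relieve the pressure and lift.

```bash
python3 -m creep '[{"tx":0,"ty":0,"tz":-0.007,"rx":0,"ry":0,"rz":0},{"tx":0,"ty":0,"tz":-0.01,"rx":0,"ry":0,"rz":0},{"tx":0,"ty":0,"tz":-0.03,"rx":0,"ry":0,"rz":0},{"tx":0,"ty":0,"tz":-0.045,"rx":0,"ry":0,"rz":0},{"tx":0,"ty":0,"tz":-0.045,"rx":0,"ry":0,"rz":0},{"tx":0,"ty":0,"tz":-0.03,"rx":0,"ry":0,"rz":0},{"tx":0,"ty":0,"tz":0,"rx":0,"ry":0,"rz":0},{"tx":0,"ty":0,"tz":0,"rx":0,"ry":0,"rz":0}]' 0.02 50
python3 - <<'E'
from h import *
w=cam("wrist","w17");b=cam("scene","s17"); cam("top","t17")
E
```

```text
time_s: 37.22
tool_pos: [0.498, -0.2949, 0.2038]
tool_rot: [180.0, 0.4, -4.6]
force: [-0.1, 0.0, -3.4]
grip_width: 0.0395
```

View pics/w17.png

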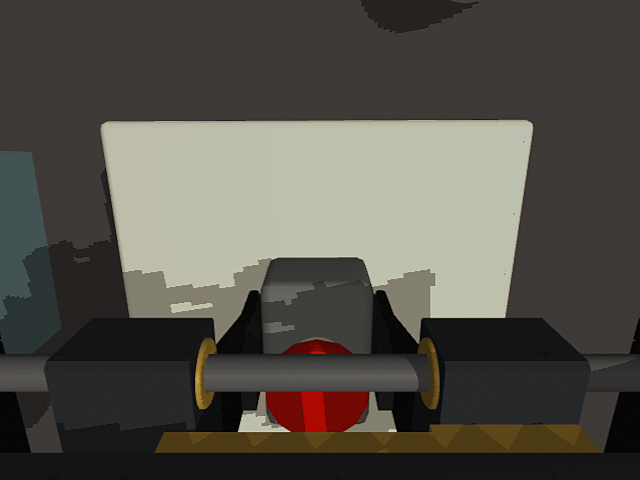

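View pics/s17.png

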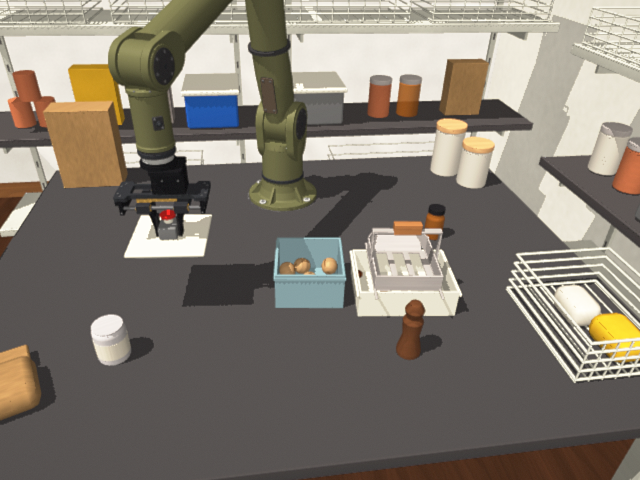

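View pics/t17.png

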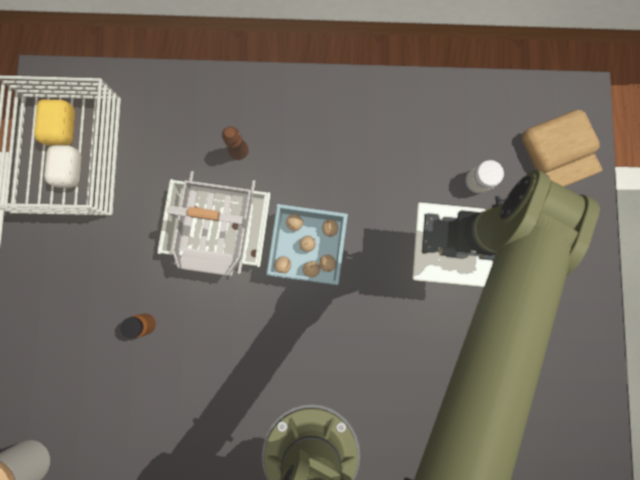

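```bash
python3 - <<'E'
from h import *
w=cam("wrist");a=cam("top")
A,B=onz(w,102,123,.1786),onz(w,531.5,122,.1786); d=B-A; L=np.linalg.norm(d); n=np.array([d[1],-d[0],0])/L
print("edge",A,B,"len",L,"dir",np.degrees(np.arctan2(d[1],d[0]))+90)
m=(A+B)/2
for s in(1,-1): print("lid centre cand",m+s*.083*n)
o=env.get_obs();print(o["tool_pos"],o["tool_rot"])
crop(a,"tz17",260,195,355,290,8)
k=blobs(a,(85,20,60),(112,140,255),500,(250,190,370,300)); print(len(k),"can mask",cv2.boxPoints(cv2.minAreaRect(k[0])),quad(box(a,k[0],.095)))
E
```

```text
edge [ 0.5826 -0.222   0.1786] [ 0.5704 -0.381   0.1786] len 0.15948912517369143 dir -4.411217192969133
lid centre cand [ 0.4938 -0.2951  0.1786]
lid centre cand [ 0.6593 -0.3079  0.1786]
[ 0.4985 -0.295   0.2045] [179.9705   0.3432  -4.598 ]
1 can mask [[265.7618 274.8737]
 [275.7342 203.4048]
 [348.2297 213.5204]
 [338.2573 284.9894]] (array([0.4958, 0.0186, 0.095 ]), [0.1661, 0.1696, 0.1663, 0.1664], [-6.16, -6.78, -7.24, -6.85])
```

View pics/tz17.png

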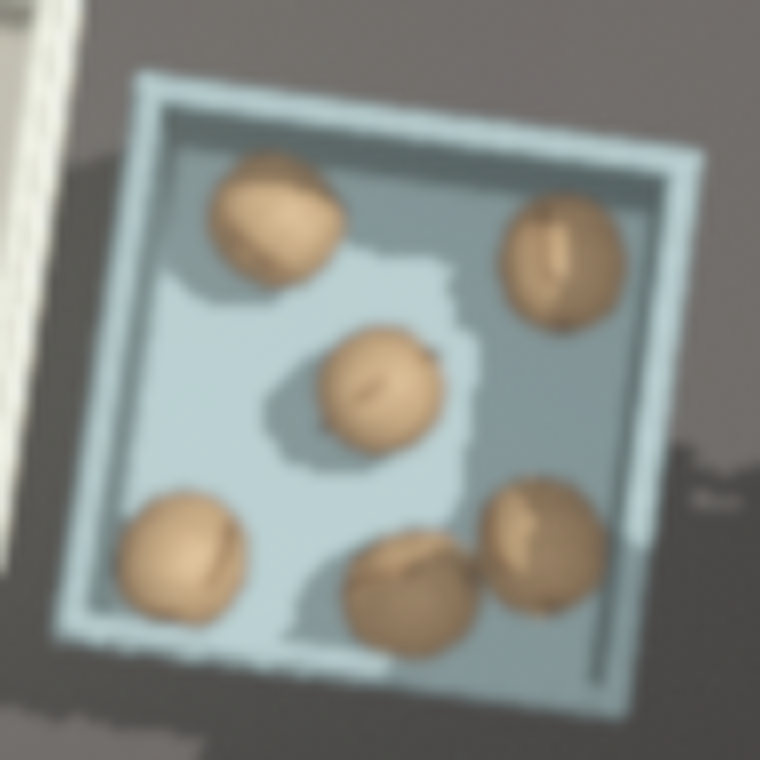

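```bash
python3 - <<'E'
from h import *
w=cam("wrist");a=cam("top");b=cam("scene")
f=lambda L:np.array([onz(a,260+u/8,195+v/8,.095) for u,v in L])
print("outer",quad(f([(135,72),(706,150),(632,721),(53,640)])))
print("inner",quad(f([(163,105),(668,178),(597,690),(92,612)])))
for z in(.1786,.174):
    A,B=onz(w,102,123,z),onz(w,531.5,122,z); d=B-A; L=np.linalg.norm(d); n=np.array([d[1],-d[0],0])/L
    print(z,L,(A+B)/2+.083*n)
crop(b,"sz17",110,190,350,320,3.3)
E
```

```text
outer (array([0.4952, 0.017 , 0.095 ]), [0.1669, 0.1659, 0.1661, 0.1651], [-6.62, -6.69, -6.87, -6.44])
inner (array([0.4949, 0.0174, 0.095 ]), [0.1476, 0.1489, 0.1453, 0.1474], [-7.07, -7.13, -7.68, -6.26])
0.1786 0.16039076765792643 [ 0.4942 -0.2954  0.1786]
0.174 0.16495865192861328 [ 0.494  -0.2953  0.174 ]
```

View pics/sz17.png

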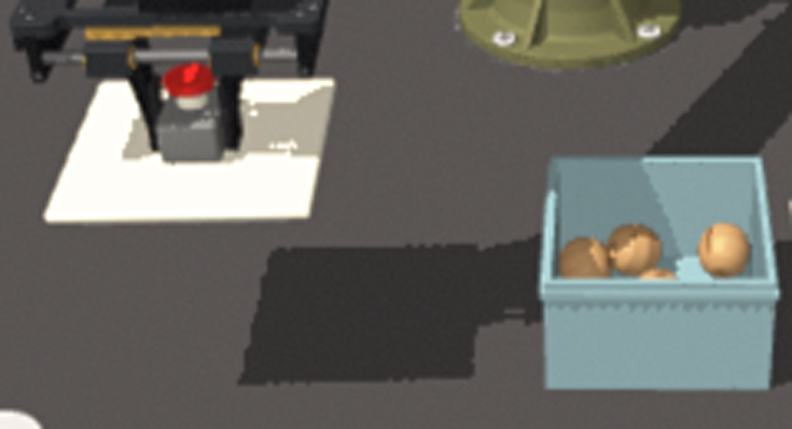

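```bash
python3 -m creep '[{"tx":0,"ty":0,"tz":0,"rx":0,"ry":-0.3,"rz":2.3},{"tx":-0.003,"ty":-0.0254,"tz":0,"rx":0,"ry":0,"rz":0},{"tx":-0.0061,"ty":-0.052,"tz":0,"rx":0,"ry":0,"rz":0},{"tx":-0.0061,"ty":-0.052,"tz":0,"rx":0,"ry":0,"rz":0},{"tx":-0.0061,"ty":-0.052,"tz":0,"rx":0,"ry":0,"rz":0},{"tx":-0.0061,"ty":-0.052,"tz":0,"rx":0,"ry":0,"rz":0},{"tx":-0.0061,"ty":-0.052,"tz":0,"rx":0,"ry":0,"rz":0},{"tx":-0.003,"ty":-0.025,"tz":0,"rx":0,"ry":0,"rz":0},{"tx":0,"ty":0,"tz":0,"rx":0,"ry":0,"rz":0},{"tx":0,"ty":0,"tz":0,"rx":0,"ry":0,"rz":0},{"tx":0,"ty":0,"tz":0,"rx":0,"ry":0,"rz":0}]'
python3 - <<'E'
from h import *
rel([.499,.0173,.14],[180,0,-6.8])
w=cam("wrist","w18");b=cam("scene");crop(b,"s18",220,180,400,320,4.3)
E
```

```text
time_s: 39.0
tool_pos: [0.5002, 0.0155, 0.2058]
tool_rot: [179.9, 0.5, -7.0]
force: [-0.4, 0.3, -2.9]
grip_width: 0.0397
at [0.5002 0.0155 0.2058] [179.8745   0.5006  -7.0488]  turn [ 0.1244  0.5009 -0.2483]  shift [-0.0008 -0.0017  0.0658]
```

View pics/w18.png

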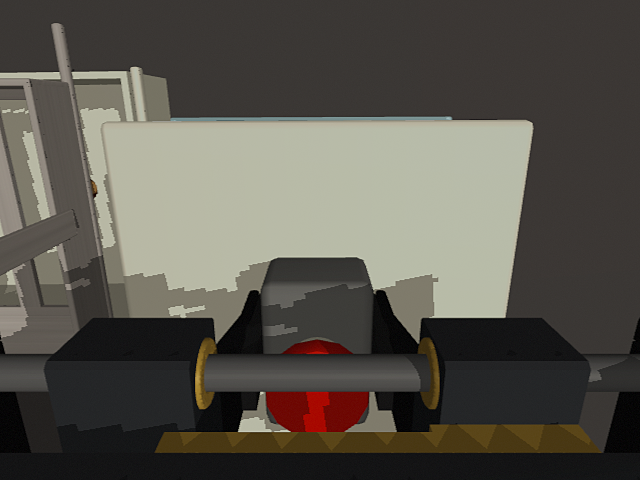

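View pics/s18.png

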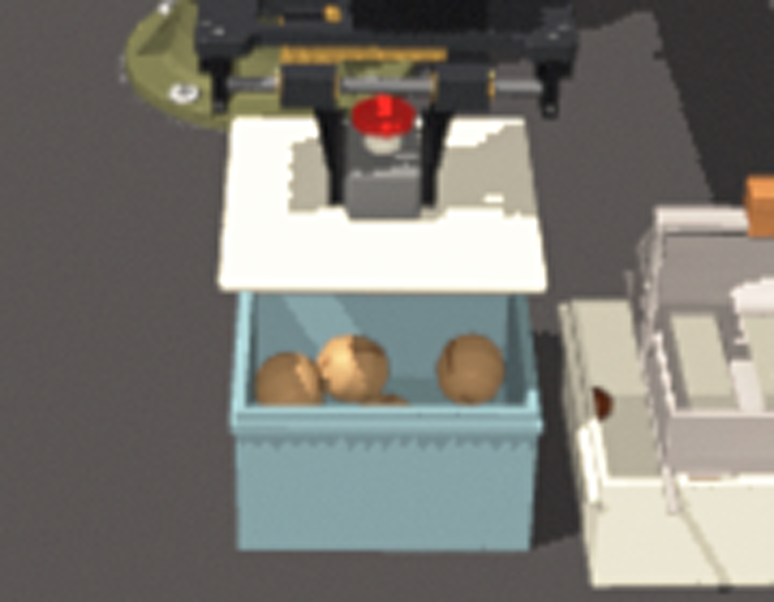

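```bash
python3 - <<'E'
from h import *
w=cam("wrist")
for z,(p,q),h in((.095,((170,118.5),(451.5,117.5)),.080),(.177,((102,123),(532,122)),.083)):
    A,B=onz(w,*p,z),onz(w,*q,z); d=B-A; L=np.linalg.norm(d); n=np.array([d[1],-d[0],0])/L
    print(L,(A+B)/2+h*n,np.degrees(np.arctan2(d[1],d[0]))+90)
E
```

```text
0.1597001468669194 [0.4987 0.0186 0.095 ] -6.767940395456932
0.16321532357256363 [0.4957 0.0156 0.177 ] -6.835998125771681
```

```bash
python3 -m creep '[{"tx":0.0013,"ty":-0.0022,"tz":0,"rx":0,"ry":0.4,"rz":0},{"tx":0,"ty":0,"tz":0.025,"rx":0,"ry":0,"rz":0},{"tx":0,"ty":0,"tz":0.025,"rx":0,"ry":0,"rz":0},{"tx":0,"ty":0,"tz":0.005,"rx":0,"ry":0,"rz":0},{"tx":0,"ty":0,"tz":0,"rx":0,"ry":0,"rz":0},{"tx":0,"ty":0,"tz":0,"rx":0,"ry":0,"rz":0}]'
python3 - <<'E'
from h import *
b=cam("scene");crop(b,"s19",220,180,400,320,4.3)
E
```

```text
time_s: 39.9
tool_pos: [0.5024, 0.0192, 0.152]
tool_rot: [179.9, -0.0, -6.9]
force: [-0.2, 0.0, -3.2]
grip_width: 0.0398
```

View pics/s19.png

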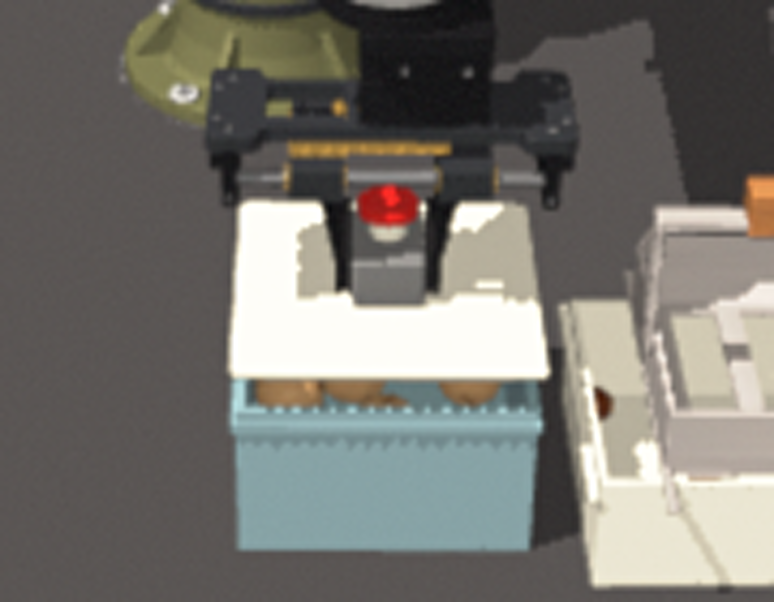

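```bash
python3 -m creep '[{"tx":-0.001,"ty":0.001,"tz":0.006,"rx":0,"ry":0,"rz":0},{"tx":0,"ty":0,"tz":0.005,"rx":0,"ry":0,"rz":0},{"tx":0,"ty":0,"tz":0.004,"rx":0,"ry":0,"rz":0},{"tx":0,"ty":0,"tz":0,"rx":0,"ry":0,"rz":0}]'
python3 -m creep '[{"tx":0,"ty":0,"tz":0.004,"rx":0,"ry":0,"rz":0},{"tx":0,"ty":0,"tz":0,"rx":0,"ry":0,"rz":0}]'
python3 -m creep '[{"tx":0,"ty":0,"tz":0.004,"rx":0,"ry":0,"rz":0},{"tx":0,"ty":0,"tz":0,"rx":0,"ry":0,"rz":0}]'
```

```text
time_s: 40.45
tool_pos: [0.5, 0.0182, 0.1353]
tool_rot: [179.9, 0.2, -6.9]
force: [0.2, 0.7, -3.0]
grip_width: 0.0399
time_s: 40.7
tool_pos: [0.5002, 0.0182, 0.1315]
tool_rot: [179.9, 0.1, -6.9]
force: [-0.2, -0.7, -4.2]
grip_width: 0.04
time_s: 40.95
tool_pos: [0.5009, 0.0182, 0.1284]
tool_rot: [179.9, 0.0, -6.9]
force: [-2.0, -0.8, 0.6]
grip_width: 0.0398
```

Contact came at TCP z ≈ 0.128, which is the expected seat height. I push a little further, then release.

```bash
python3 -m creep '[{"tx":0,"ty":0,"tz":0.002,"rx":0,"ry":0,"rz":0},{"tx":0,"ty":0,"tz":0.001,"rx":0,"ry":0,"rz":0},{"tx":0,"ty":0,"tz":0,"rx":0,"ry":0,"rz":0}]'
python3 -m creep '[{"tx":0,"ty":0,"tz":0,"rx":0,"ry":0,"rz":0},{"tx":0,"ty":0,"tz":0,"rx":0,"ry":0,"rz":0},{"tx":0,"ty":0,"tz":0,"rx":0,"ry":0,"rz":0},{"tx":0,"ty":0,"tz":0,"rx":0,"ry":0,"rz":0},{"tx":0,"ty":0,"tz":-0.04,"rx":0,"ry":0,"rz":0},{"tx":0,"ty":0,"tz":-0.05,"rx":0,"ry":0,"rz":0},{"tx":0,"ty":0,"tz":-0.05,"rx":0,"ry":0,"rz":0},{"tx":0,"ty":0,"tz":0,"rx":0,"ry":0,"rz":0},{"tx":0,"ty":0,"tz":0,"rx":0,"ry":0,"rz":0}]' 0.075 30
python3 - <<'E'
from h import *
w=cam("wrist","w20");b=cam("scene");crop(b,"s20",220,180,400,320,4.3)
k=blobs(w,(0,180,60),(180,255,255),500,(250,150,380,330)); p,r=cv2.minEnclosingCircle(k[0]); print(p,r,onz(w,*p,.155))
E
```

```text
time_s: 41.32
tool_pos: [0.5009, 0.0182, 0.1283]
tool_rot: [179.9, 0.0, -6.9]
force: [-9.9, -2.0, 20.0]
grip_width: 0.0394
time_s: 42.45
tool_pos: [0.5006, 0.0184, 0.2646]
tool_rot: [179.9, 0.1, -6.9]
force: [0.0, -0.0, 0.2]
grip_width: 0.0751
(307.552978515625, 249.25628662109375) 26.427974700927734 [0.5018 0.0234 0.155 ]
```

View pics/s20.png

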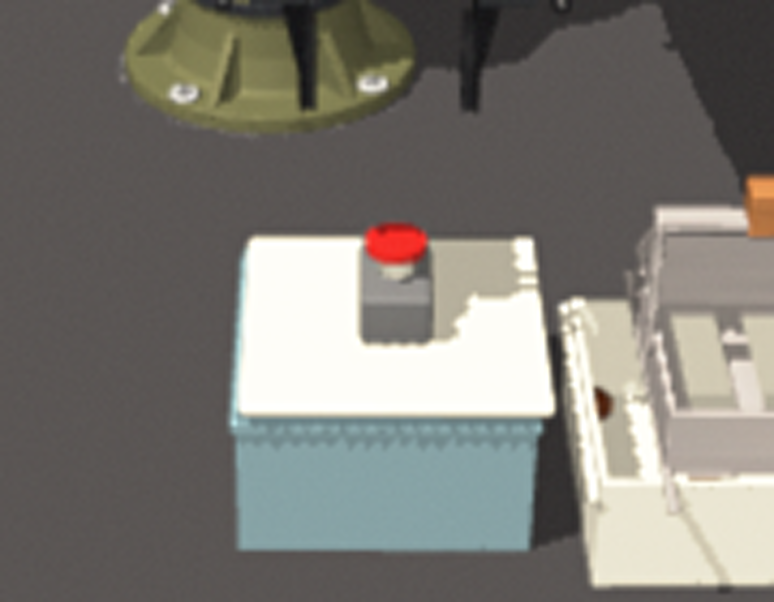

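View pics/w20.png

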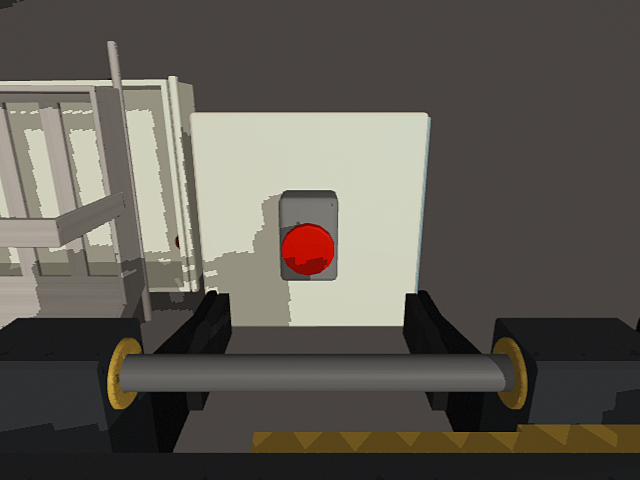

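```bash
python3 - <<'E'
from h import *
w=cam("wrist");b=cam("scene");a=cam("top","t20");crop(a,"tz20",260,195,355,290,8)
k=blobs(w,(0,180,60),(180,255,255),500,(250,150,380,330)); p,r=cv2.minEnclosingCircle(k[0])
kb=blobs(b,(0,150,60),(180,255,255),20,(290,225,330,245)); (x,y),(ww,hh),an=cv2.minAreaRect(kb[0]); print(x,y,ww,hh)
print("pump head",tri(w,p,b,(x,y-1.0)),tri(w,p,b,(x,y)))
f=lambda u,v:(220+u/4.3,180+v/4.3)
print(tri(w,(429.5,114),b,f(238,413)),tri(w,(191,113),b,f(553,412)))
m=[onz(w,*q,.103) for q in((191,112.5),(430,113.5))]; d=m[1]-m[0]; print(np.linalg.norm(d),np.mean(m,0)+.083*np.array([d[1],-d[0],0])/np.linalg.norm(d),np.degrees(np.arctan2(d[1],d[0]))+90)
m=[onz(w,*q,.109) for q in((191,112.5),(430,113.5))]; d=m[1]-m[0]; print(np.linalg.norm(d))
E
```

```text
311.5 236.0 8.0 13.0
pump head (array([0.5019, 0.0228, 0.155 ]), [np.float64(0.0005403426647611366), np.float64(0.0005403426647610869)]) (array([0.5007, 0.023 , 0.1515]), [np.float64(0.0005341400744954183), np.float64(0.0005341400744953484)])
(array([ 0.5703, -0.0694,  0.0953]), [np.float64(0.0007784241642198974), np.float64(0.0007784241642197487)]) (array([0.5906, 0.0952, 0.0964]), [np.float64(0.000499003400396921), np.float64(0.0004990034003971203)])
0.16251942780557654 [0.4983 0.0223 0.103 ] -7.0671668388103654
0.15922658106529639
```

View pics/tz20.png

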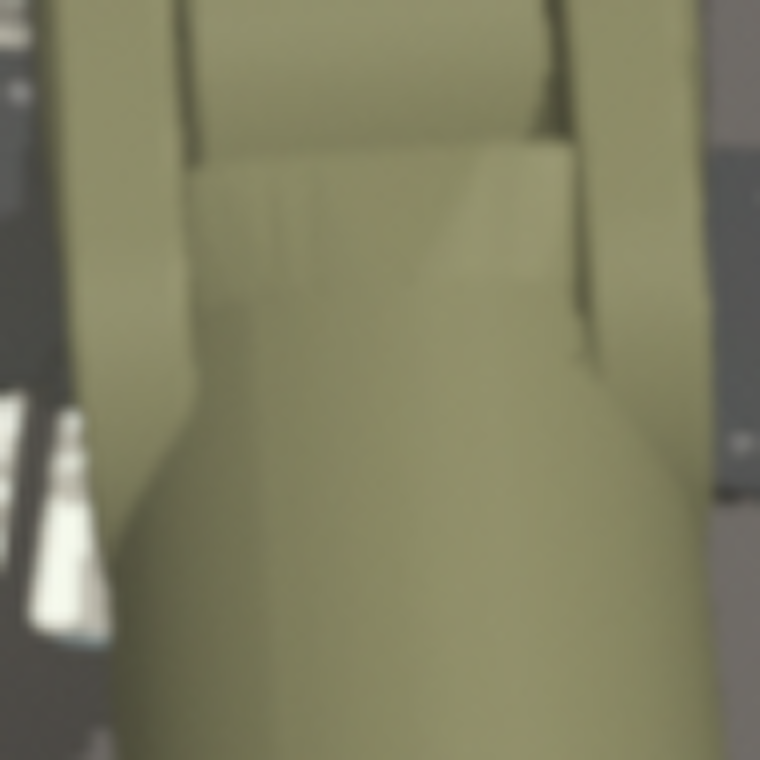

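```bash
python3 -m creep '[{"tx":0,"ty":-0.0045,"tz":0,"rx":0,"ry":0,"rz":0},{"tx":0,"ty":0,"tz":0,"rx":0,"ry":0,"rz":0},{"tx":0,"ty":0,"tz":0,"rx":0,"ry":0,"rz":0},{"tx":0,"ty":0,"tz":0,"rx":0,"ry":0,"rz":0},{"tx":0,"ty":0,"tz":0,"rx":0,"ry":0,"rz":0},{"tx":0,"ty":0,"tz":0.04,"rx":0,"ry":0,"rz":0},{"tx":0,"ty":0,"tz":0.03,"rx":0,"ry":0,"rz":0},{"tx":0,"ty":0,"tz":0,"rx":0,"ry":0,"rz":0},{"tx":0,"ty":0,"tz":0,"rx":0,"ry":0,"rz":0},{"tx":0,"ty":0,"tz":0,"rx":0,"ry":0,"rz":0}]' 0 20
python3 - <<'E'
from h import *
b=cam("scene");crop(b,"s21",220,150,400,320,3.5)
E
```

```text
time_s: 43.95
tool_pos: [0.5022, 0.0229, 0.1965]
tool_rot: [179.9, -0.1, -6.9]
force: [-0.4, 0.2, -0.2]
grip_width: 0.0006
```

View pics/s21.png

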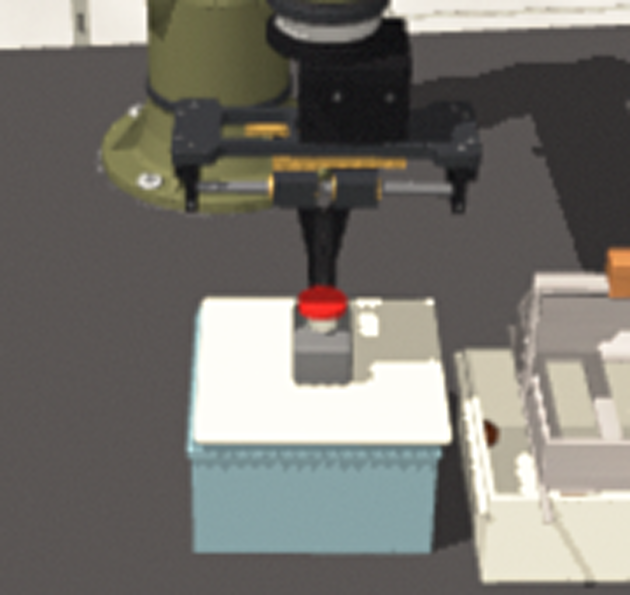

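```bash
python3 -m creep '[{"tx":0,"ty":0,"tz":0.015,"rx":0,"ry":0,"rz":0},{"tx":0,"ty":0,"tz":0.007,"rx":0,"ry":0,"rz":0},{"tx":0,"ty":0,"tz":0.005,"rx":0,"ry":0,"rz":0},{"tx":0,"ty":0,"tz":0,"rx":0,"ry":0,"rz":0}]'
python3 -m creep '[{"tx":0,"ty":0,"tz":0.003,"rx":0,"ry":0,"rz":0},{"tx":0,"ty":0,"tz":0,"rx":0,"ry":0,"rz":0}]'
```

```text
time_s: 44.5
tool_pos: [0.5019, 0.0228, 0.1688]
tool_rot: [179.9, -0.0, -6.9]
force: [0.3, 0.4, 7.7]
grip_width: 0.0002
time_s: 44.75
tool_pos: [0.502, 0.0228, 0.1682]
tool_rot: [179.9, -0.0, -6.9]
force: [-6.1, -0.1, 20.9]
grip_width: 0.0005
```

```bash
python3 -m creep '[{"tx":0,"ty":0,"tz":0,"rx":0,"ry":0,"rz":0},{"tx":0,"ty":0,"tz":0,"rx":0,"ry":0,"rz":0},{"tx":0,"ty":0,"tz":-0.01,"rx":0,"ry":0,"rz":0},{"tx":0,"ty":0,"tz":-0.02,"rx":0,"ry":0,"rz":0},{"tx":0,"ty":0,"tz":0,"rx":0,"ry":0,"rz":0},{"tx":0,"ty":0,"tz":0,"rx":0,"ry":0,"rz":0},{"tx":0,"ty":0,"tz":0,"rx":0,"ry":0,"rz":0}]'
python3 - <<'E'
from h import *
b=cam("scene");crop(b,"s22",220,150,400,320,3.5)
E
```

```text
time_s: 45.62
tool_pos: [0.5003, 0.0227, 0.1935]
tool_rot: [179.9, 0.2, -6.9]
force: [0.3, 0.5, -0.5]
grip_width: 0.0007
```

View pics/s22.png

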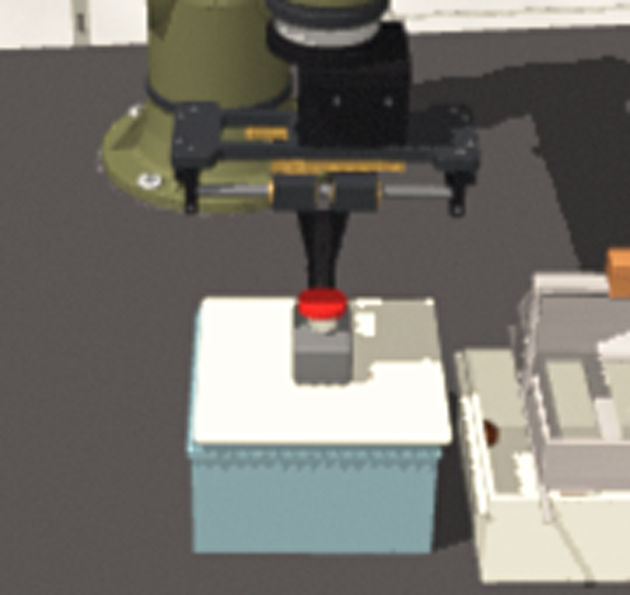

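The pump head is back up at (322,303) in the crop, exactly as before. Second stroke.

```bash
python3 -m creep '[{"tx":0,"ty":0,"tz":0.015,"rx":0,"ry":0,"rz":0},{"tx":0,"ty":0,"tz":0.008,"rx":0,"ry":0,"rz":0},{"tx":0,"ty":0,"tz":0.007,"rx":0,"ry":0,"rz":0},{"tx":0,"ty":0,"tz":0,"rx":0,"ry":0,"rz":0},{"tx":0,"ty":0,"tz":0,"rx":0,"ry":0,"rz":0},{"tx":0,"ty":0,"tz":0,"rx":0,"ry":0,"rz":0}]'
```

```text
time_s: 46.42
tool_pos: [0.5017, 0.0228, 0.1682]
tool_rot: [179.9, -0.0, -6.9]
force: [-7.2, -0.5, 23.3]
grip_width: 0.0004
```

Down on the stop again (23 N at the same height). I retract well clear and run the final checks.

```bash
python3 -m creep '[{"tx":0,"ty":0,"tz":0,"rx":0,"ry":0,"rz":0},{"tx":0,"ty":0,"tz":-0.01,"rx":0,"ry":0,"rz":0},{"tx":0,"ty":0,"tz":-0.03,"rx":0,"ry":0,"rz":0},{"tx":0,"ty":0,"tz":-0.05,"rx":0,"ry":0,"rz":0},{"tx":0,"ty":0.05,"tz":-0.03,"rx":0,"ry":0,"rz":0},{"tx":0,"ty":0.06,"tz":0,"rx":0,"ry":0,"rz":0},{"tx":0,"ty":0.06,"tz":0,"rx":0,"ry":0,"rz":0},{"tx":0,"ty":0.06,"tz":0,"rx":0,"ry":0,"rz":0},{"tx":0,"ty":0.06,"tz":0,"rx":0,"ry":0,"rz":0},{"tx":0,"ty":0,"tz":0,"rx":0,"ry":0,"rz":0},{"tx":0,"ty":0,"tz":0,"rx":0,"ry":0,"rz":0},{"tx":0,"ty":0,"tz":0,"rx":0,"ry":0,"rz":0}]'
python3 - <<'E'
from h import *
b=cam("scene");a=cam("top")
crop(b,"s23",220,190,470,330,3.2);crop(a,"t23",150,165,370,300,3.6)
ka=blobs(a,(0,110,120),(180,255,255),20,(290,220,330,265)); kb=blobs(b,(0,150,60),(180,255,255),20,(290,225,330,245))
print([ctr(k) for k in ka][:3],[ctr(k) for k in kb][:3])
if ka and kb: print(tri(a,ctr(ka[0]),b,ctr(kb[0])))
print("tin,jar,mill",onz(a,490,172,.085),onz(a,132,329,.095),onz(a,232,134,.138))
E
```

```text
time_s: 47.92
tool_pos: [0.4669, -0.2631, 0.2848]
tool_rot: [179.9, 0.1, -6.7]
force: [0.4, 0.4, -0.4]
grip_width: 0.0003
[(304.48201438848923, 239.35491606714623)] [(311.61170212765956, 235.94148936170214)]
(array([0.5002, 0.0234, 0.1514]), [np.float64(0.0006515202337404368), np.float64(0.0006515202337404243)])
tin,jar,mill [ 0.6775 -0.4136  0.085 ] [0.2977 0.4041 0.095 ] [0.7369 0.1926 0.138 ]
```

View pics/s23.png

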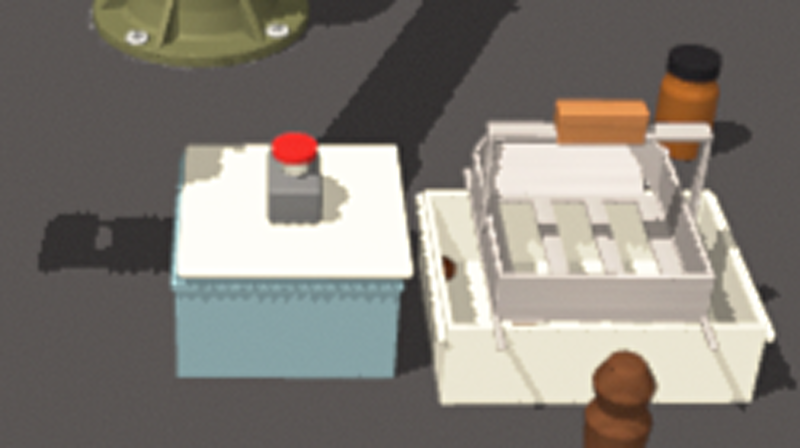

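View pics/t23.png

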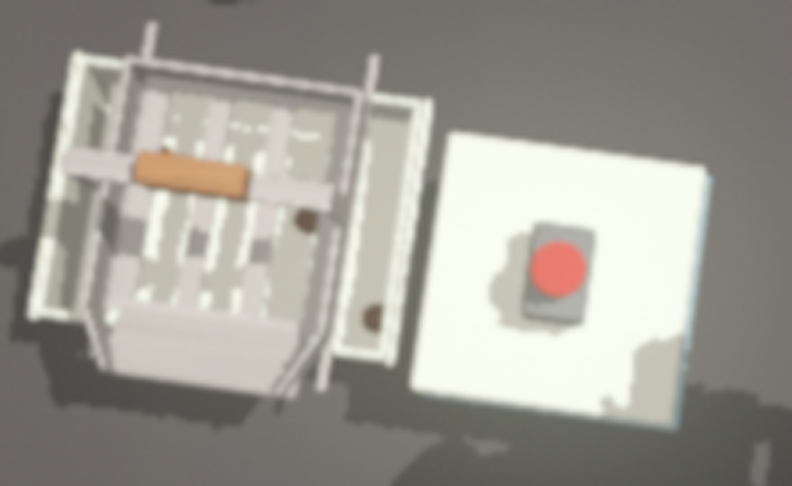

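```bash
python3 - <<'E'
from h import *
a=cam("top");b=cam("scene")
f=lambda L,z:np.array([onz(a,150+u/3.6,165+v/3.6,z) for u,v in L])
print("lid",quad(f([(449,130),(709,169),(679,428),(411,388)],.103)))
print("tub",quad(f([(74,52),(433,98),(392,366),(28,318)],.07)))
print("grip",quad(f([(137,152),(251,168),(246,199),(133,181)],.202)))
kb=blobs(b,(3,110,100),(18,255,255),60,(390,215,424,236)); ka=blobs(a,(5,110,100),(18,255,255),40,(180,200,222,222))
print("grip3d",tri(a,ctr(ka[0]),b,ctr(kb[0])))
cam("top","t24")
E
```

```text
lid (array([0.4991, 0.0206, 0.103 ]), [0.1679, 0.1657, 0.1698, 0.1656], [-7.38, -5.9, -7.39, -6.56])
tub (array([0.544 , 0.2375, 0.07  ]), [0.2384, 0.1784, 0.2371, 0.1772], [-6.12, -6.79, -6.42, -6.4])
grip (array([0.5442, 0.233 , 0.202 ]), [0.0658, 0.0181, 0.0653, 0.0169], [-6.85, -6.56, -7.92, -4.79])
grip3d (array([0.5467, 0.2367, 0.189 ]), [np.float64(0.0011993130190094438), np.float64(0.001199313019009394)])
```

View pics/t24.png

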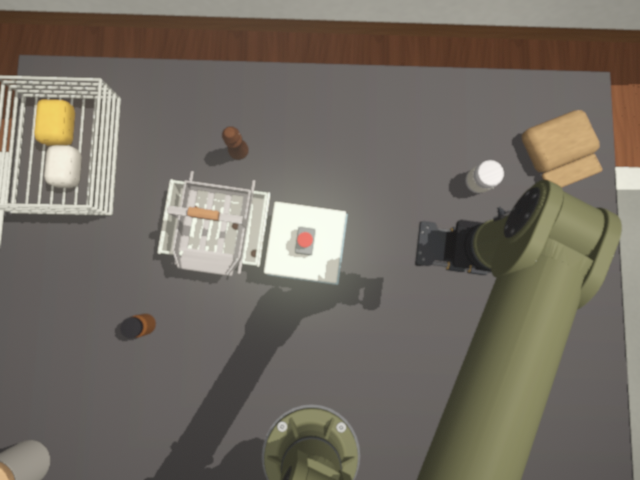

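```bash
python3 -c "
from cell import env
print(env.sign_off())"
```

```text
the job is handed in; nothing more can be done
None
```

The job is done and handed in at about 48 s of the 208 s allowed; `sign_off` gave no verdict.

**What I did:**
- I lifted the sieve and shook it side to side over the tub until all three hazelnuts had dropped in.
- I poured its three walnuts into the canister and laid the sieve back across the tub.
- I picked up the three stray walnuts and put them in the canister.
- I seated the lid and gave the pump two strokes. Each went to the stop, at 21 N and 23 N at the same height.

**Last checks:**
- **Hazelnuts:** three were counted in the sieve before the shake and three in the tub after it. In the last pictures two show clearly, and the third is mostly hidden under the sieve's handle.
- **Walnuts:** all six lay in one layer in the canister before the lid went on.
- **Sieve:** its grip is 119 mm above the tub rim (118 expected) and within about 5 mm of the tub's middle.
- **Lid and pump:** the pump top stood at 0.155 m once the lid was on, which is the seated height. After both strokes the head is back in the same place in the picture.
- **Bystanders:** the tin, jar and mill look unmoved in the top view. I compared them by eye and did not measure them again.

**What disagreed or went wrong:**
- The lid shifted a few mm on release. It sits about 4 to 5 mm off centre in the canister, inside the 9 mm allowed. The wrist and top views differ by 2 to 3 mm on this.
- When I gripped the lid, the fingertips pressed its plate at about 45 N because I set the tool about 7 mm too low. I eased off before lifting.

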